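# Open the narcotics station for the shift

## Robot

A 6-joint arm with a two-finger parallel gripper is mounted at the origin on the work surface. World frame = base frame: x ahead of the robot, y to its left, z up, the work surface at z = 0. Lengths are in m, angles in rad, forces in N, time in s.
With the tool pointing down it reaches from about 0.25 to 0.85 m from the base axis. Payload 12.5 kg.
Tool frame: the origin (TCP) lies midway between the tips of the shut fingers; the grasp point (between the pads) lies 19 mm behind it; z points along the fingers, y is the direction in which the jaws open and shut (so a half turn about z gives the same grasp; the last joint's range is limited). The gripper opens to 93 mm and grips with 3 to 60 N. Pads are 15 mm wide; open, the fingers measure 128 mm over their backs; the gripper's body (75 mm by 188 mm) begins 65 mm behind the grasp point.
Start: joints at [1.228, 0.351, 1.652, -0, 1.139, -0.085], TCP at [0.14, 0.532, 0.219] pointing down, gripper open.
Joint ranges: [-2.75, 2.75], [-0.79, 2.1], [0.01, 2.65], [-1.57, 4.71], [0.07, 3.14], [-2.87, 2.87]. Speed limits (rad/s): [2.22, 2.22, 2.79, 3.14, 3.14, 3.14].

## Interface

Orientations are given as a rotation vector (axis times angle).
In Python, from bench import monitor, optics, finish_job gives the robot as it stands.
- The arm moves only by the shell command python3 -m crank 'ROWS' [FORCE]. ROWS is JSON, a list of rows, each a list of 3 entries, a list of its own where there are three numbers: the opening, from 0 (shut) to 1 (fully open), then the shift along the tool's x, y, z in cm, then the turn about the tool's z in degrees. A call has 1 to 20 rows; each row shifts and turns the commanded pose from where the row before left it, along the tool's axes as they then stand; what a row does not reach is not made up. A row lasts 1/10 s, in which the tool goes at most 50 mm and 8.59 degrees, less where a joint would pass 70% of its speed; a pose out of reach is approached as far as the arm can. A call with a gripper value outside its range is refused whole. The fingers move at their own pace and stop on an object; FORCE is the grip in N (left out, the last holds). Time passes only in rows, so rows that do not move let the fingers close. It gives the time, the measured TCP pose, the force and the opening at its end, in the units of the state.
- monitor.observe(): the state, without advancing time (a new reading comes with each control period).
- optics.read_camera(name): name is "scene" or "top"; returns the picture (420x560x3 uint8, blue, green, red); there is no depth.
- optics.get_calibration(name): a dict with "fx", "fy", "cx", "cy" (pixels), "dist_coeffs" ([k1, k2, p1, p2, k3] as OpenCV has them; the pictures are not rectified), "camera_from_world" (4x4, takes a point from world to camera coordinates). Camera axes: x right, y down, z forward; pixel columns grow to the right and rows downward; lengths in m; the calibration is good to about 2 mm. A picture is of the moment at which its call begins. get_calibration takes no time and is no camera call.
- finish_job(): hands the job in, once; it reports no verdict.
The state is a dict: "t": time; "q": joint angles; "qvel": joint speeds; "joint_torque": joint torques, N m; "tcp_pos": TCP position; "orientation": TCP orientation; "contact_force": force on the tool from outside, world axes, zero at the start; "ft_torque": the same for the moment, N m; "opening": opening from 0.0 (shut) to 1.0 (fully open).
Only numpy, scipy, OpenCV 4.12 (cv2) and the standard library are available. Lean on these libraries where they do the work, as an engineer would, in place of code of your own. Each camera call takes 0.05 s, during which the arm holds its last target.

## Task

Get the narcotics station ready for issuing. First swing the scanner head, which hangs in front of the narcotics box, round over the middle of the teal tray and tilt it to look straight down; then flip the alarm lever beside the lock all the way down to off, and only after that turn the chrome cam-lock wing handle fully to unlocked. Let go of everything at the end, and leave the tray, the vial caps and the dropper bottle where they stand.

Things in the scene. Friction and masses are not known exactly. Their poses are not given: they have to be found in the camera images.
- box: Fixed grey narcotics box, a desk-console shape 225 deep (x -100 to +125) x 280 wide (y) x 184 mm high. Origin at the counter; its -x side faces the operator. The front edge is 80 mm high; from there the face slopes upward and back at 30 degrees from level, so the outward normal n of the face is (-0.5, 0, 0.866) in the box frame. Two devices sit side by side on the slope, 130 mm apart; which is left and which is right varies.
- lock_plate: Fixed round chrome plate (54 mm across, 5 mm thick) of the cam lock on the sloping face. Origin: on the face at the lock's axis, 132 mm above the counter; axes parallel to the box's (not tilted); the turning axis runs through the origin along n = (-0.5, 0, 0.866) in this frame.
- cam_grip (a point): Point on the lock's turning axis inside the chrome wing bar, 38 mm out from the face along n. The bar is 80 long x 14 thick x 26 mm deep, its underside 21 mm and its outer side 47 mm out from the face.
- cam (a joint): Wing handle angle: 0 = locked, bar level across the face (along the box's y); it turns clockwise as seen looking at the face (negative about n) to the stop at 1.4 rad = unlocked, bar nearly up and down the slope. It starts at 0 to 0.2 rad. Friction about 0.12 N m; it stays where it is left, so it must be turned home to the stop.
- alarm_plate: Fixed white base of the alarm switch on the sloping face, 60 x 46 mm, cheeks 22 mm out. Origin on the face, 132 mm above the counter; axes parallel to the box's (not tilted).
- alarm_pivot (a point): Pivot of the alarm lever, 14 mm out from the face along n. The pivot axis is the box's y.
- alarm_grip (a point): Centre of the round grip of the alarm lever, 62 mm from the pivot, moves with it. The lever is 85 mm long; its outer 45 mm is a black grip 20 mm in diameter, the rest a 12 mm rod.
- alarm (a joint): Alarm lever angle: 0 = on, lever stands vertical; it swings down towards the front (from +z towards the box's -x) to the stop at 0.9 rad = off. It starts at 0 to 0.15 rad. Friction about 0.15 N m; it stays where it is left, so it must be moved home to the stop.
- stand: Fixed black scanner stand: round base 104 mm across, 20 mm high, post 26 mm thick. Origin at the counter under the post, which is the vertical swivel axis.
- swivel (a joint): Angle of the black horizontal scanner arm, about the vertical, counter-clockwise from above; 0 = arm points along the stand's -x. Range -1 to 2 rad, friction about 0.15 N m, stays where left. The arm lies 190 mm above the counter and carries the head 190 mm from the post axis.
- head (a joint): Tilt of the scanner head about the level axis across the arm: 0 = glass straight down, handle straight up; positive = the handle leans outward, away from the post along the arm (and the glass looks back to the post). Range -0.6 to 1.0 rad, friction about 0.13 N m, stays where left.
- head_axis (a point): Centre of the scanner head on its tilt axis, 190 mm above the counter. Axes of the point turn with the head: its z runs out of the back along the handle, away from the glass.
- head_grip (a point): Point on the axis of the head's handle, 70 mm from head_axis, away from the glass. The handle is a round black rubber post 20 mm in diameter, from 28 to 90 mm from head_axis; the head below it is a 56 x 74 x 50 mm black block with a glass on the opposite side, held in a fork 94 mm wide.
- tray: Loose teal plastic drug tray, 110 x 150 x 28 mm, origin under its centre. To be left alone.
- cap0: Loose gold-toned aluminium vial cap, 34 mm across, 14 mm high, lying in the tray. To be left alone.
- cap1: A second vial cap, like the first. To be left alone.
- bottle: Loose clear glass dropper bottle, 44 mm across, 117 mm high with its black bulb, standing in front of the box; origin under its centre. To be left alone.

How it is judged:
On the way, in this order (a step that is already met when the one before it is completed fails the run):
1. the scanner head is over the tray and looks straight down (horizontal distance between head_axis and tray below 0.03 m and angle between head_axis's own z axis and vertical below 0.15 rad), for 0.2 s.
2. the alarm lever is down at off (value of joint alarm above 0.78 rad), for 0.2 s.
3. the cam lock is turned to unlocked (value of joint cam above 1.25 rad), for 0.2 s.
At the end, for the whole second after the job is handed in: Scanner head within 30 mm of the tray centre seen from above, looking straight down within 0.15 rad; alarm lever beyond 0.78 rad, wing handle beyond 1.25 rad; tray and bottle within 20 mm, caps within 25 mm of their starts; bottle upright, tray at rest (all of step 1 and value of joint alarm above 0.78 rad and value of joint cam above 1.25 rad and linear speed of tray below 0.02 m/s and distance of each of bottle, tray from where it was at the start of the episode below 0.02 m and angle between bottle's own z axis and vertical below 0.2 rad and distance of each of cap0, cap1 from where it was at the start of the episode below 0.025 m); the robot touches nothing.
It fails at once if the lock is turned while the alarm is still on (value of joint cam above 0.5 rad and value of joint alarm below 0.6 rad).
It fails at once if the dropper bottle is shoved or tipped (distance of bottle from where it was at the start of the episode above 0.03 m or angle between bottle's own z axis and vertical above 0.3 rad).
It fails at once if the tray or a cap in it is shoved (distance of tray from where it was at the start of the episode above 0.03 m or distance of any of cap0, cap1 from where it was at the start of the episode above 0.035 m).
It also fails if it takes over 61 s, if anything falls off the work surface, if the arm or the gripper's body presses on something with over 40 N, if the wrist force passes 120 N, or if a joint passes its speed limit or range.

## Working session

There is one attempt and no reset: what is moved stays moved. The work goes in short steps, Python scripts to look and compute and a shell command to move; the robot and the scene stay as the last step left them, time stands still between calls to the robot, and variables do not carry over. Pictures are saved under pics/ and viewed, and the job is handed in when it is done.

```bash
ls; mkdir -p pics
python3 - <<'E'
from bench import monitor, optics
import cv2, numpy as np
s=monitor.observe(); print(s)
for n in ("scene","top"):
    im=optics.read_camera(n); cv2.imwrite(f"pics/{n}0.png",im); print(n,optics.get_calibration(n))
E
```

```text
pics
{'t': 0.0, 'q': array([ 1.22838863e+00,  3.51228361e-01,  1.65243079e+00,  2.83580350e-05,
        1.13911469e+00, -8.46167152e-02]), 'qvel': array([ 0.00054877, -0.00186165, -0.00089558, -0.00026463, -0.0009814 ,
        0.00188815]), 'joint_torque': array([ 2.37279319e-04, -4.97322786e+01, -2.85248959e+01,  6.99158083e-02,
        2.56709527e-02, -1.35892110e-04]), 'tcp_pos': array([0.14007848, 0.53149888, 0.2181032 ]), 'orientation': array([-4.03799822e-01, -3.11525540e+00,  1.80453846e-03]), 'contact_force': array([0.46555383, 0.05289817, 0.48378367]), 'ft_torque': array([-0.00137815, -0.04221114, -0.00796023]), 'opening': 1.000217208956493}
scene {'fx': 496.7824847915157, 'fy': 496.7824847915157, 'cx': 283.46729096603866, 'cy': 210.49297975386122, 'dist_coeffs': array([-0.15908854,  0.        ,  0.        ,  0.        ,  0.        ]), 'camera_from_world': array([[ 0.61094407,  0.79155615, -0.01364548, -0.40395088],
       [ 0.58357031, -0.46192858, -0.66788299, -0.18003269],
       [-0.53497012,  0.40007605, -0.7441412 ,  1.37784216],
       [ 0.        ,  0.        ,  0.        ,  1.        ]])}
top {'fx': 520.9662570657604, 'fy': 520.9662570657604, 'cx': 277.1277996691151, 'cy': 207.94679366735167, 'dist_coeffs': array([-0.04680918,  0.        ,  0.        ,  0.        ,  0.        ]), 'camera_from_world': array([[-0.01510934, -0.99979214, -0.01368852,  0.09718379],
       [-0.99387581,  0.01651587, -0.10926159,  0.55447007],
       [ 0.10946496,  0.01195382, -0.99391877,  1.10350768],
       [ 0.        ,  0.        ,  0.        ,  1.        ]])}
```

View pics/scene0.png

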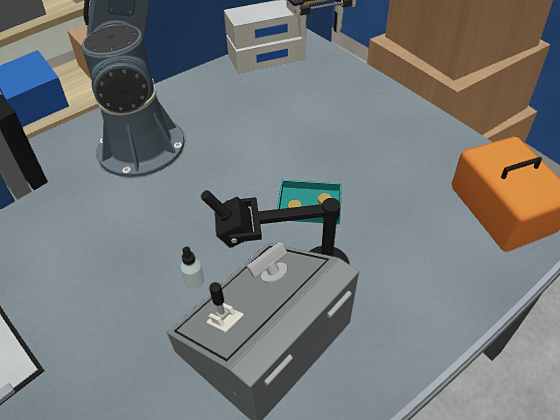

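View pics/top0.png

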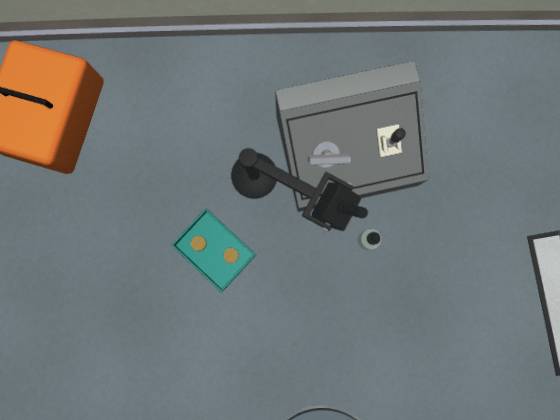

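```bash
cat > h.py <<'E'
import cv2, numpy as np
from bench import monitor, optics
C={n:optics.get_calibration(n) for n in("scene","top")}
def ray(n,px):
    c=C[n];K=np.array([[c['fx'],0,c['cx']],[0,c['fy'],c['cy']],[0,0,1.]])
    u=cv2.undistortPoints(np.array([[px]],float),K,c['dist_coeffs'])[0,0]
    T=c['camera_from_world'];R=T[:3,:3];o=-R.T@T[:3,3];d=R.T@np.array([u[0],u[1],1]);return o,d/np.linalg.norm(d)
def plane(n,px,z):
    o,d=ray(n,px);return o+d*(z-o[2])/d[2]
def tri(ps,pt):
    (o1,d1),(o2,d2)=ray("scene",ps),ray("top",pt)
    A=np.c_[d1,-d2];s=np.linalg.lstsq(A,o2-o1,rcond=None)[0]
    a,b=o1+s[0]*d1,o2+s[1]*d2;return (a+b)/2,np.linalg.norm(a-b)
def proj(n,P):
    c=C[n];K=np.array([[c['fx'],0,c['cx']],[0,c['fy'],c['cy']],[0,0,1.]]);T=c['camera_from_world']
    return cv2.projectPoints(np.array(P,float).reshape(-1,3),cv2.Rodrigues(T[:3,:3])[0],T[:3,3],K,c['dist_coeffs'])[0][:,0]
def crop(im,x0,y0,x1,y1,k,name):
    cv2.imwrite(name,cv2.resize(im[y0:y1,x0:x1],None,fx=k,fy=k,interpolation=cv2.INTER_CUBIC))
E
python3 - <<'E'
from h import *
a=cv2.imread('pics/scene0.png');b=cv2.imread('pics/top0.png')
crop(a,160,170,360,320,4,'pics/sc1.png')
crop(b,170,60,430,255,3,'pics/tc1.png')
E
```

```text
(no output)
```

View pics/sc1.png

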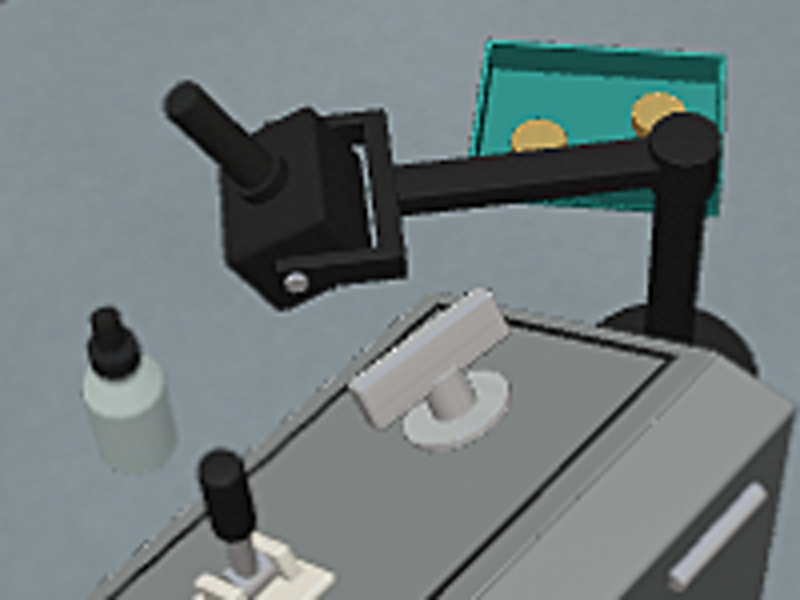

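View pics/tc1.png

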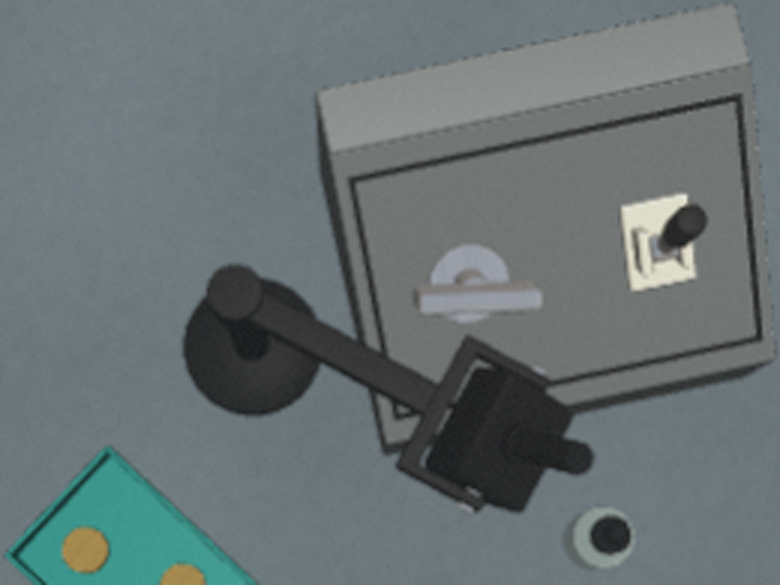

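Run:
```python
from h import *
np.set_printoptions(precision=4,suppress=True)
S=lambda x,y:(160+(x+.5)/4-.5,170+(y+.5)/4-.5)
T=lambda x,y:(170+(x+.5)/3-.5,60+(y+.5)/3-.5)
print('cams',ray('scene',(283,210))[0],ray('top',(277,208))[0])
for n,s,t in [('handle tip',(187,103),(577,457)),('handle base',(262,185),(513,440)),('post top',(687,133),(235,292)),('lever tip',(221,462),(690,222)),('bulb',(104,318),(612,532)),
 ('bar end +y top',(487,297),(416,297)),('bar end -y',(358,385),(543,297)),('plate',(457,410),(470,283))]:
    p,e=tri(S(*s),T(*t));print(n,p,'gap',e)
for n,t,z in [('ridge L',(333,152),.184),('ridge R',(749,66),.184),('backL',(318,92),.184),('backR',(735,8),.184),('frontL',(387,452),.08),('frontR',(774,362),.08),('pin1',(466,507),.19),('pin2',(540,371),.19),('bottle',(605,537),.09),('standbase',(252,346),.02)]:
    print(n,plane('top',T(*t),z))
b=cv2.imread('pics/top0.png');h=cv2.cvtColor(b,cv2.COLOR_BGR2HSV)
m=cv2.inRange(h,(80,110,60),(95,255,255));cs=cv2.findContours(m,0,1)[0];c=max(cs,key=cv2.contourArea)
q=cv2.boxPoints(cv2.minAreaRect(c));print('tray px',q)
P=np.array([plane('top',x,.028) for x in q]);print(P,P.mean(0),[np.linalg.norm(P[i]-P[i-1]) for i in range(4)])
```

```text
cams [ 1.089  -0.3147  0.8996] [0.4317 0.0748 1.1587]
handle tip [ 0.5207 -0.0599  0.2669] gap 0.0006771875314267825
handle base [ 0.5361 -0.0332  0.2072] gap 0.006271589265811465
post top [0.6329 0.1394 0.2085] gap 0.0011914227171433932
lever tip [ 0.6666 -0.1396  0.2295] gap 0.0001987781237010835
bulb [ 0.4842 -0.1075  0.1116] gap 0.004290851205861493
bar end +y top [0.6328 0.0232 0.1754] gap 0.005043058712596762
bar end -y [ 0.6338 -0.0551  0.1735] gap 0.0023622390043696005
plate [ 0.6512 -0.0126  0.1362] gap 0.0002776762923689131
ridge L [0.728  0.0769 0.184 ]
ridge R [ 0.7808 -0.1929  0.184 ]
backL [0.7681 0.0859 0.184 ]
backR [ 0.8201 -0.1858  0.184 ]
frontL [0.5448 0.043  0.08  ]
frontR [ 0.6035 -0.2286  0.08  ]
pin1 [ 0.4982 -0.002   0.19  ]
pin2 [ 0.5827 -0.0505  0.19  ]
bottle [ 0.4829 -0.1044  0.09  ]
standbase [0.6315 0.1394 0.02  ]
tray px [[170.7027 244.7838]
 [205.4116 207.7609]
 [255.5073 254.7256]
 [220.7983 291.7484]]
[[0.4794 0.3214 0.028 ]
 [0.5593 0.2455 0.028 ]
 [0.4552 0.1367 0.028 ]
 [0.3768 0.2124 0.028 ]] [0.4677 0.229  0.028 ] [np.float64(0.14967606059408034), np.float64(0.11019745471859031), np.float64(0.15050411064932223), np.float64(0.10893001275419886)]
```

```bash
python3 -m crank '[[1,[0,0,-1],8],[1,[0,0,-1],8],[1,[0,0,-1],8],[1,[0,0,-1],8],[1,[0,0,-1],8],[1,[0,0,-1],8],[1,[0,0,-1],8],[1,[0,0,-1],8],[1,[0,0,-1],8],[1,[0,0,-1],8],[1,[0,0,-1],8],[1,[0,0,-1],8],[1,[0,0,-1],8],[1,[0,0,0],0]]' 10
cat > st.py <<'E'
from h import *
from scipy.spatial.transform import Rotation as R
np.set_printoptions(precision=4,suppress=True)
def st():
    s=monitor.observe();M=R.from_rotvec(s['orientation']).as_matrix()
    print('t',s['t'],'tcp',s['tcp_pos'],'yaw_y',np.degrees(np.arctan2(M[1,1],M[0,1])),'zdown',M[:,2],'F',s['contact_force'],'op',s['opening'],'q',s['q'])
    return s['tcp_pos'],M
def to(p):
    t,M=st();print('delta tool cm',M.T@(np.array(p)-t)*100)
E
python3 -c "
from st import *
to([.5244,-.0544,.35])"
```

```text
t: 1.5
tcp_pos: [0.1403, 0.5321, 0.3495]
orientation: [-2.705, -1.597, -0.002]
contact_force: [0.6, -0.4, -0.2]
opening: 0.997
t 1.5 tcp [0.1403 0.5321 0.3495] yaw_y -28.889996031259578 zdown [ 0.0005  0.0014 -1.    ] F [ 0.5978 -0.4133 -0.1686] op 0.9974313989295573 q [ 1.2284  0.2502  1.4662 -0.      1.4237  1.7326]
delta tool cm [-32.7947  61.9654  -0.1128]
```

```bash
python3 -m crank '[[1,[-0.8,1.6,0],0],[1,[-1.6,3.1,0],0],[1,[-1.7,3.2,0],0],[1,[-1.7,3.2,0],0],[1,[-1.7,3.2,0],0],[1,[-1.7,3.2,0],0],[1,[-1.7,3.2,0],0],[1,[-1.7,3.2,0],0],[1,[-1.7,3.2,0],0],[1,[-1.7,3.2,0],0],[1,[-1.7,3.2,0],0],[1,[-1.7,3.2,0],0],[1,[-1.7,3.2,0],0],[1,[-1.7,3.2,0],0],[1,[-1.7,3.2,0],0],[1,[-1.7,3.2,0],0],[1,[-1.7,3.2,0],0],[1,[-1.7,3.2,0],0],[1,[-1.7,3.2,0],0],[1,[-1.5,2.9,0],0]]'
python3 -m crank '[[1,[0,0,0],0],[1,[0,0,0],0]]'
python3 -c "
from st import *
to([.5244,-.0544,.2334])
for n in ('scene','top'): cv2.imwrite('pics/%s2.png'%n,optics.read_camera(n))
crop(cv2.imread('pics/scene2.png'),160,120,360,270,4,'pics/sc2.png')
crop(cv2.imread('pics/top2.png'),270,120,430,260,4,'pics/tc2.png')"
```

```text
t: 3.5
tcp_pos: [0.5255, -0.0564, 0.3478]
orientation: [-2.7, -1.604, 0.002]
contact_force: [0.4, 0.3, 0.5]
opening: 1.001
t: 3.7
tcp_pos: [0.525, -0.0548, 0.3477]
orientation: [-2.702, -1.601, 0.002]
contact_force: [0.2, 0.7, -0.6]
opening: 0.999
t 3.7 tcp [ 0.525  -0.0548  0.3477] yaw_y -28.700709887299283 zdown [-0.0018  0.0004 -1.    ] F [ 0.2406  0.7408 -0.6211] op 0.998723286601787 q [-0.1922  0.208   1.5235  0.      1.4119  0.3087]
delta tool cm [ 0.0111 -0.0483 11.4301]
```

View pics/sc2.png

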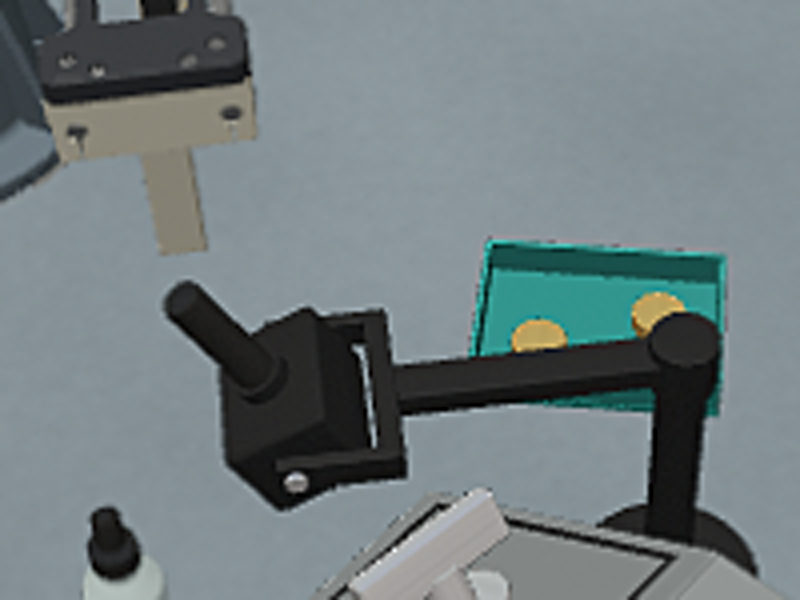

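View pics/tc2.png

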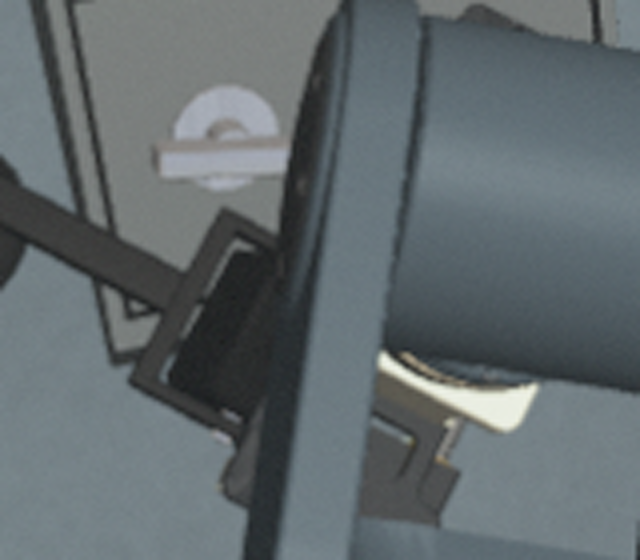

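```bash
python3 -m crank '[[1,[0,0,1],0],[1,[0,0,1.5],0],[1,[0,0,1.5],0],[1,[0,0,1.5],0],[1,[0,0,1.5],0],[1,[0,0,1.5],0],[1,[0,0,1.4],0],[1,[0,0,1],0],[1,[0,0,0.5],0],[1,[0,0,0],0]]' 10
python3 -m crank '[[0.15,[0,0,0],0],[0.15,[0,0,0],0],[0.15,[0,0,0],0],[0.15,[0,0,0],0],[0.15,[0,0,0],0],[0.15,[0,0,0],0],[0,[0,0,0],0],[0,[0,0,0],0],[0,[0,0,0],0],[0,[0,0,0],0]]' 15
python3 -c "
from st import *
st()
for n in ('scene',): cv2.imwrite('pics/%s3.png'%n,optics.read_camera(n))
crop(cv2.imread('pics/scene3.png'),160,120,360,270,4,'pics/sc3.png')"
```

```text
t: 4.8
tcp_pos: [0.5255, -0.0538, 0.2341]
orientation: [-2.703, -1.6, 0.001]
contact_force: [-0.0, -0.2, -0.7]
opening: 0.999
t: 5.8
tcp_pos: [0.5257, -0.0541, 0.2346]
orientation: [-2.704, -1.6, 0.0]
contact_force: [-0.4, 0.2, -0.8]
opening: 0.214
t 5.8 tcp [ 0.5257 -0.0541  0.2346] yaw_y -28.76907214710118 zdown [-0.0002 -0.0001 -1.    ] F [-0.3559  0.1953 -0.7882] op 0.21375554140930078 q [-0.1906  0.2951  1.6881 -0.0001  1.1585  0.3115]
```

View pics/sc3.png

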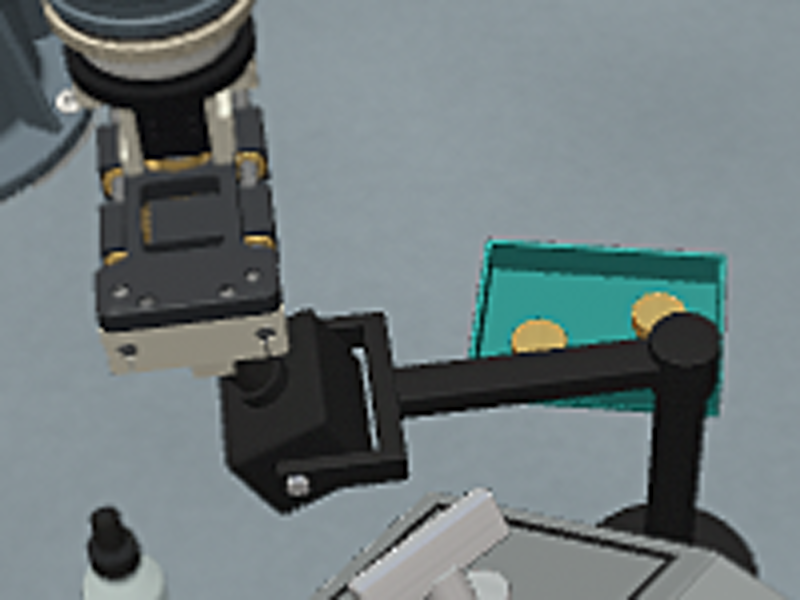

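```bash
python3 -m crank '[[0,[0.2,0,-0.1],0],[0,[0.4,0,-0.17],0],[0,[0.4,0,-0.15],0],[0,[0.4,0,-0.13],0],[0,[0.4,0,-0.1],0],[0,[0.4,0,-0.06],0],[0,[0.4,0,-0.03],0],[0,[0.4,0,-0.02],0],[0,[0.2,0,0],0],[0,[0,0,0],0]]'
python3 -c "
from st import *
st()
for n in ('scene','top'): cv2.imwrite('pics/%s4.png'%n,optics.read_camera(n))
crop(cv2.imread('pics/scene4.png'),160,120,360,270,4,'pics/sc4.png')"
```

```text
t: 6.85
tcp_pos: [0.5416, -0.0256, 0.2427]
orientation: [2.703, 1.6, 0.002]
contact_force: [-2.1, -1.3, 2.8]
opening: 0.208
t 6.85 tcp [ 0.5416 -0.0256  0.2427] yaw_y -28.75603721930702 zdown [ 0.0011  0.0003 -1.    ] F [-2.137  -1.3393  2.8157] op 0.20831658652083165 q [-0.1334  0.3118  1.6443  0.0005  1.1844  0.3683]
```

View pics/sc4.png

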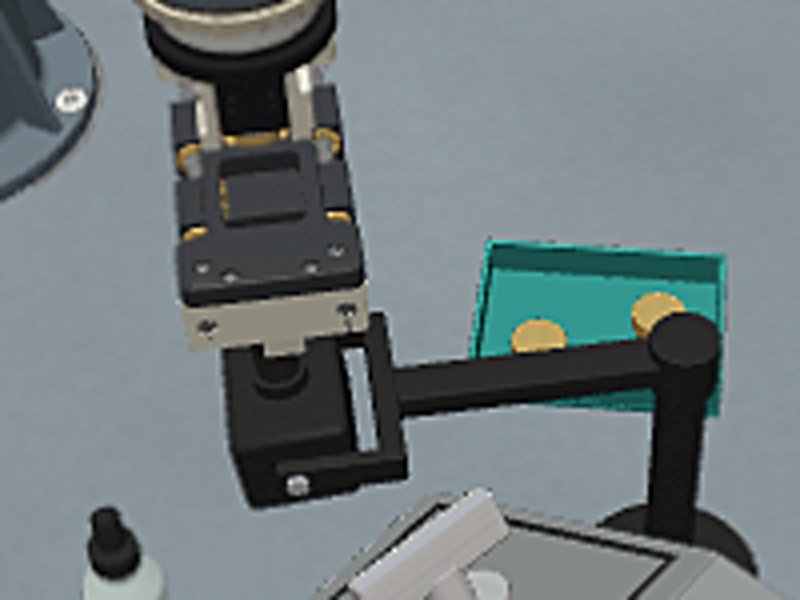

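```bash
python3 -m crank '[[0,[0,-0.5,0],1.5],[0,[0.02,-0.8,0],2.5],[0,[0.03,-1,0],3],[0,[0.03,-1,0],3],[0,[0.03,-1,0],3],[0,[0.03,-1,0],3],[0,[0.03,-1,0],3],[0,[0.03,-1,0],3],[0,[0.03,-1,0],3],[0,[0.03,-1,0],3],[0,[0.03,-1,0],3],[0,[0.03,-1,0],3],[0,[0.03,-1,0],3],[0,[0.03,-1,0],3],[0,[0.03,-1,0],3],[0,[0.03,-1,0],3]]'
python3 -c "
from st import *
p,M=st(); d=p[:2]-[.632,.1394]; print(np.hypot(*d),np.degrees(np.arctan2(d[1],d[0])))
"
```

```text
t: 8.55
tcp_pos: [0.4496, 0.092, 0.2426]
orientation: [-3.114, -0.41, -0.003]
contact_force: [2.2, -0.6, 2.8]
opening: 0.21
t 8.55 tcp [0.4496 0.092  0.2426] yaw_y -74.98757409391465 zdown [ 0.0018  0.0007 -1.    ] F [ 2.2218 -0.6229  2.7969] op 0.21039912148259768 q [0.1    0.1552 1.8469 0.0006 1.1376 1.4085]
0.188443267501781 -165.42375806173837
```

```bash
python3 -m crank '[[0,[0.03,-1,0],3],[0,[0.03,-1,0],3],[0,[0.03,-1,0],3],[0,[0.03,-1,0],3],[0,[0.03,-1,0],3],[0,[0.03,-1,0],3],[0,[0.03,-1,0],3],[0,[0.03,-1,0],3],[0,[0.03,-1,0],3],[0,[0.03,-1,0],3],[0,[0.03,-1,0],3],[0,[0.03,-1,0],3],[0,[0.02,-0.8,0],2.5],[0,[0,-0.7,0],2],[0,[0,-0.2,0],1],[0,[0,0,0],0]]'
python3 -c "
from st import *
p,M=st(); d=p[:2]-[.632,.1394]; print(np.hypot(*d),np.degrees(np.arctan2(d[1],d[0])))
for n in ('scene','top'): cv2.imwrite('pics/%s5.png'%n,optics.read_camera(n))
crop(cv2.imread('pics/scene5.png'),190,80,390,230,4,'pics/sc5.png')
to([.4677,.229,.24])"
```

```text
t: 10.15
tcp_pos: [0.4626, 0.2251, 0.2424]
orientation: [-3.058, 0.714, -0.002]
contact_force: [4.2, -1.2, 2.4]
opening: 0.204
t 10.15 tcp [0.4626 0.2251 0.2424] yaw_y -116.29355827380039 zdown [ 0.0013  0.0006 -1.    ] F [ 4.2237 -1.164   2.3911] op 0.2036335902182942 q [0.3624 0.2604 1.7145 0.0001 1.1652 2.3921]
0.1898553594025407 153.1507181803518
t 10.25 tcp [0.4625 0.2249 0.2424] yaw_y -116.25347559345143 zdown [ 0.001   0.0005 -1.    ] F [ 4.666  -0.8364  2.9106] op 0.2122110692457179 q [0.362  0.2601 1.7149 0.0001 1.1655 2.391 ]
delta tool cm [ 0.2882 -0.6003  0.2434]
```

View pics/sc5.png

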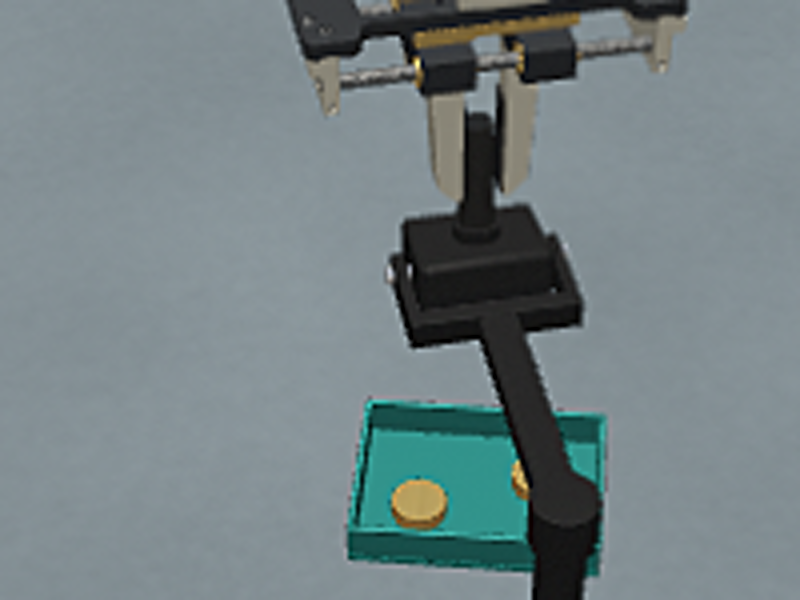

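View pics/top5.png

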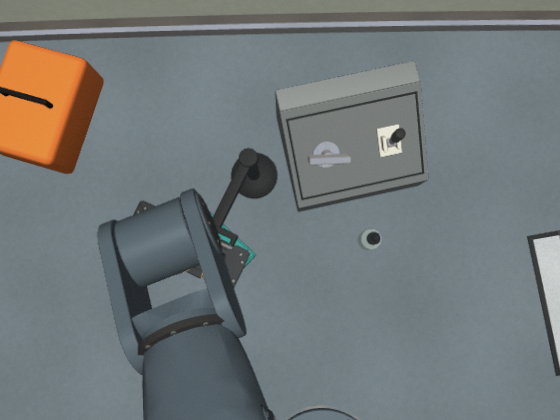

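```bash
python3 -m crank '[[0,[0.0,-0.3,0],1],[0,[0.0,-0.3,0],1],[0,[0.0,0,0],0],[0,[0.0,0,0],0]]'
python3 -c "
from st import *
p,M=st(); d=p[:2]-[.632,.1394]; print(np.hypot(*d),np.degrees(np.arctan2(d[1],d[0])))
"
python3 -m crank '[[0.4,[0,0,0],0],[0.4,[0,0,0],0],[0.5,[0,0,0],0],[0.5,[0,0,0],0],[0.5,[0,0,-1],0],[0.5,[0,0,-2],0],[0.5,[0,0,-2],0],[0.5,[0,0,-2],0],[0.5,[0,0,-2],0],[0.5,[0,0,-2],0],[0.5,[0,0,-1],0],[0.5,[0,0,0],0]]'
python3 -c "
from st import *
st()
for n in ('scene','top'): cv2.imwrite('pics/%s6.png'%n,optics.read_camera(n))
crop(cv2.imread('pics/scene6.png'),240,100,400,220,5,'pics/sc6.png')
crop(cv2.imread('pics/top6.png'),150,140,310,260,5,'pics/tc6.png')
"
```

```text
t: 10.65
tcp_pos: [0.4651, 0.2304, 0.2424]
orientation: [-3.046, 0.767, -0.001]
contact_force: [2.8, -0.7, 3.6]
opening: 0.211
t 10.65 tcp [0.4651 0.2304 0.2424] yaw_y -118.26521190086844 zdown [ 0.0004  0.0003 -1.    ] F [ 2.7729 -0.6753  3.6141] op 0.2113070565037871 q [0.3702 0.2695 1.7026 0.0002 1.1689 2.4343]
0.19008486783865286 151.38154509498702
t: 11.85
tcp_pos: [0.4653, 0.2304, 0.3636]
orientation: [-3.045, 0.767, -0.003]
contact_force: [-0.5, -0.4, -0.9]
opening: 0.498
t 11.85 tcp [0.4653 0.2304 0.3636] yaw_y -118.26882634589357 zdown [ 0.0023  0.0009 -1.    ] F [-0.5479 -0.3784 -0.917 ] op 0.4979268407561712 q [0.3702 0.1807 1.5195 0.     1.4389 2.4343]
```

View pics/sc6.png

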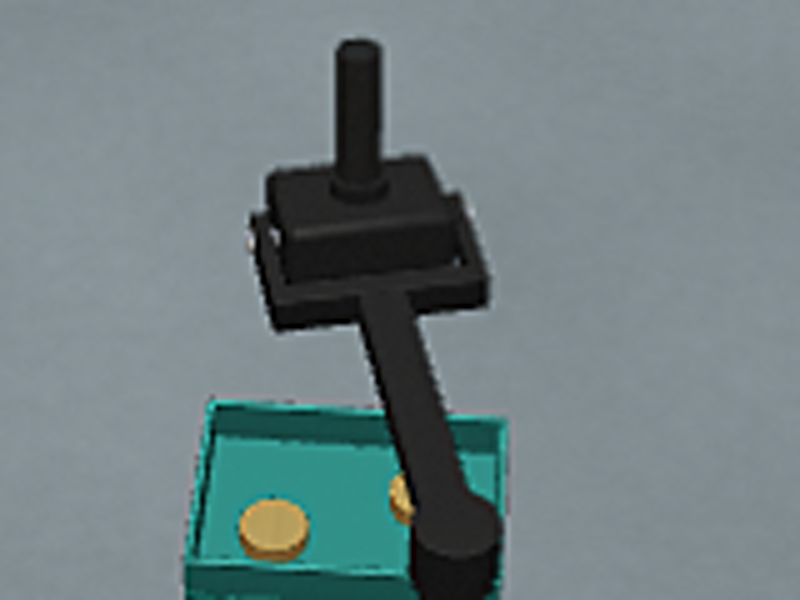

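View pics/tc6.png

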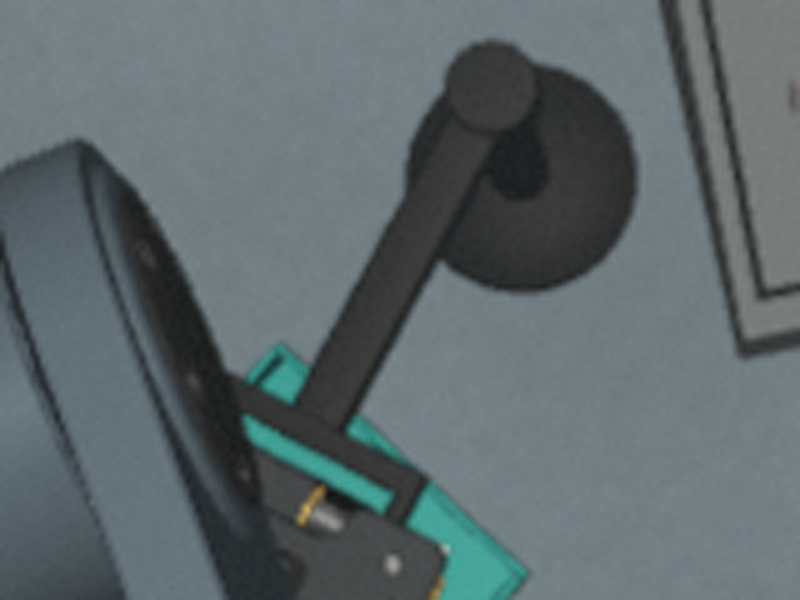

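```bash
python3 -m crank '[[0.6,[0,0,0],-7],[0.6,[0,0,0],-8],[0.6,[0,0,0],-8],[0.6,[0,0,0],-8],[0.6,[0,0,0],-8],[0.6,[0,0,0],-0.4],[0.6,[0,0,0],0]]'
python3 -c "
from st import *
to([.667,-.1412,.35])
print((proj('scene',[[.4655,.2305,.28],[.4655,.2305,.215]])-[240,100])*5)
"
```

```text
t: 12.65
tcp_pos: [0.4648, 0.2302, 0.3615]
orientation: [3.127, 0.299, -0.002]
contact_force: [0.8, -0.6, 0.2]
opening: 0.603
t 12.65 tcp [0.4648 0.2302 0.3615] yaw_y -79.08596088623322 zdown [-0.0012 -0.0005 -1.    ] F [ 0.767  -0.6107  0.2318] op 0.6034483185574553 q [ 0.3701  0.1826  1.5222 -0.      1.438   1.7504]
delta tool cm [12.8253 40.297   1.146 ]
[[361.2468  60.7283]
 [357.1426 183.0353]]
```

```bash
python3 -m crank '[[0.6,[0.5,1.5,0],0],[0.6,[0.9,2.8,0],0],[0.6,[0.9,2.8,0],0],[0.6,[0.9,2.8,0],0],[0.6,[0.9,2.8,0],0],[0.6,[0.9,2.8,0],0],[0.6,[0.9,2.8,0],0],[0.6,[0.9,2.8,0],0],[0.6,[0.9,2.8,0],0],[0.6,[0.9,2.8,0],0],[0.6,[0.9,2.8,0],0],[0.6,[0.9,2.8,0],0],[0.6,[0.9,2.8,0],0],[0.6,[0.9,2.8,0],0],[0.6,[0.6,2.4,0],0],[0.6,[0,0,0],0],[0.6,[0,0,0],0]]'
python3 -c "
from st import *
to([.667,-.1412,.187])
for n in ('scene','top'): cv2.imwrite('pics/%s7.png'%n,optics.read_camera(n))
crop(cv2.imread('pics/scene7.png'),150,150,310,270,5,'pics/sc7.png')
crop(cv2.imread('pics/top7.png'),150,140,310,260,5,'pics/tc7.png')
"
```

```text
t: 14.35
tcp_pos: [0.6682, -0.1403, 0.3615]
orientation: [-3.127, -0.3, 0.002]
contact_force: [-0.6, 0.4, -0.5]
opening: 0.6
t 14.35 tcp [ 0.6682 -0.1403  0.3615] yaw_y -79.03146657352167 zdown [-0.0011  0.0006 -1.    ] F [-0.5735  0.4469 -0.4951] op 0.599875274480459 q [-0.2752  0.5239  1.0489  0.0003  1.5699  1.1041]
delta tool cm [-0.1172  0.0791 17.4506]
```

View pics/sc7.png

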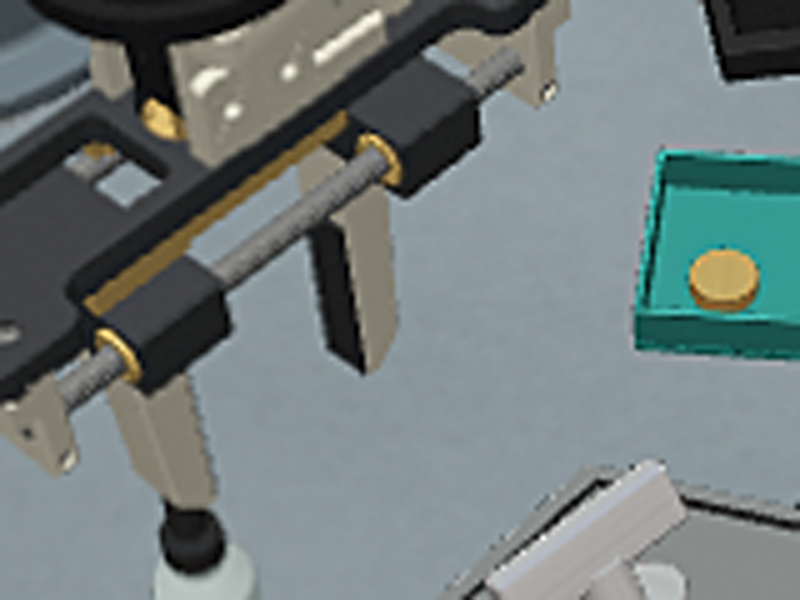

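View pics/tc7.png

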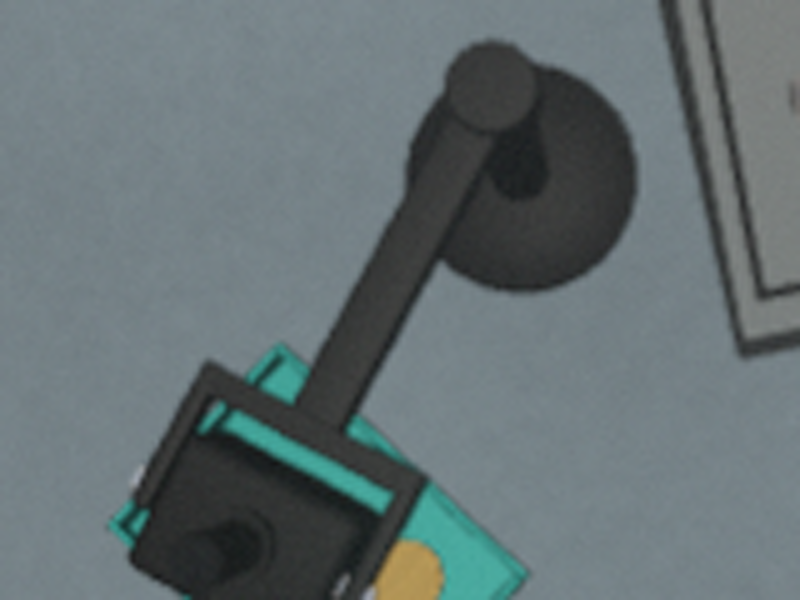

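```bash
python3 -m crank '[[0.6,[-0.1,0.1,1],0],[0.6,[0,0,2],0],[0.6,[0,0,2],0],[0.6,[0,0,2],0],[0.6,[0,0,2],0],[0.6,[0,0,2],0],[0.6,[0,0,2],0],[0.6,[0,0,2],0],[0.6,[0,0,1.5],0],[0.6,[0,0,0.9],0],[0.6,[0,0,0],0]]' 10
python3 -c "
from st import *
st()
print('axis',plane('top',(150+254/5,140+534/5),.19),'tip',plane('top',(150+197/5,140+558/5),.28))
for n in ('scene',): cv2.imwrite('pics/%s8.png'%n,optics.read_camera(n))
crop(cv2.imread('pics/scene8.png'),150,220,310,340,5,'pics/sc8.png')
"
```

```text
t: 15.55
tcp_pos: [0.6671, -0.1412, 0.1871]
orientation: [-3.126, -0.305, 0.003]
contact_force: [0.1, -0.1, 0.4]
opening: 0.598
t 15.55 tcp [ 0.6671 -0.1412  0.1871] yaw_y -78.86428871853622 zdown [-0.0017  0.0005 -1.    ] F [ 0.0518 -0.1305  0.417 ] op 0.5979117536408347 q [-0.2769  0.6226  1.3021 -0.      1.2186  1.0995]
axis [0.468  0.2297 0.19  ] tip [0.4569 0.2346 0.28  ]
```

View pics/sc8.png

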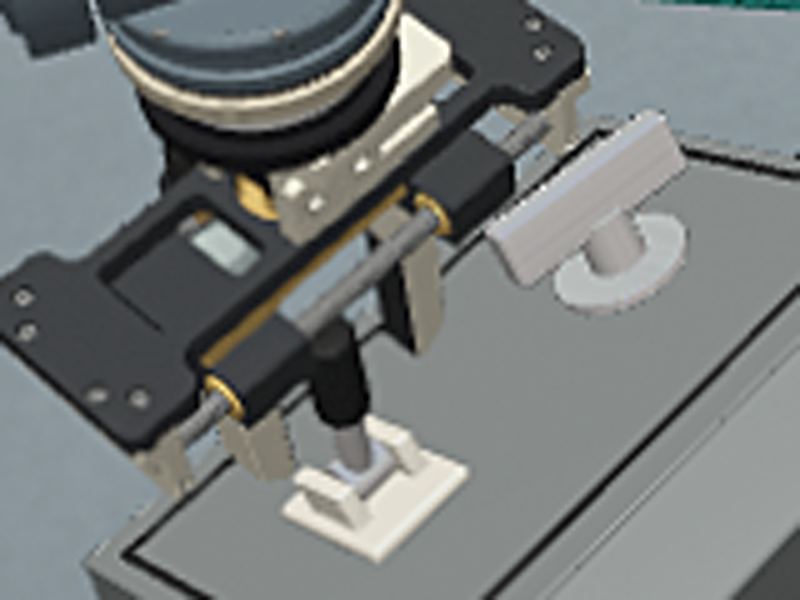

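```bash
python3 -c "
from h import *
im=cv2.imread('pics/top7.png'); im=cv2.convertScaleAbs(im,alpha=2.2,beta=0)
crop(im,165,195,255,275,8,'pics/tc8.png')
im=cv2.imread('pics/scene6.png'); im=cv2.convertScaleAbs(im,alpha=2.2,beta=0)
crop(im,270,100,350,160,10,'pics/sc8b.png')
"
```

```text
(no output)
```

View pics/tc8.png

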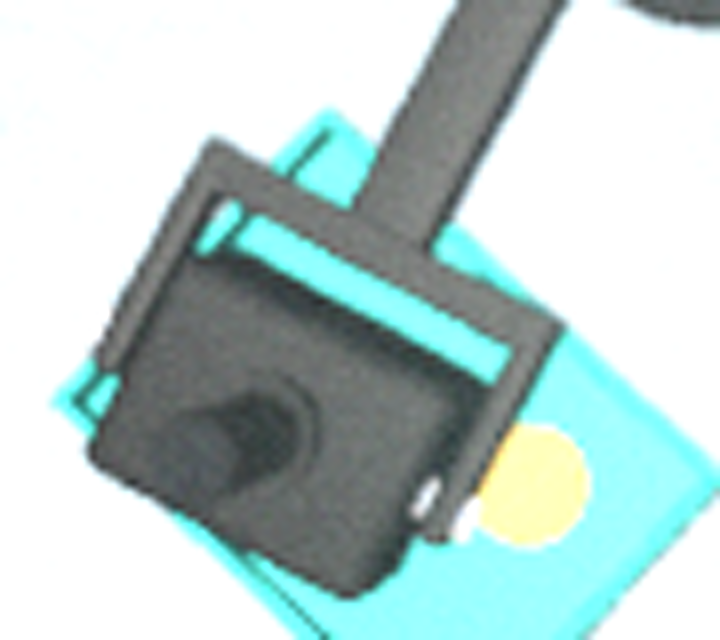

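View pics/sc8b.png

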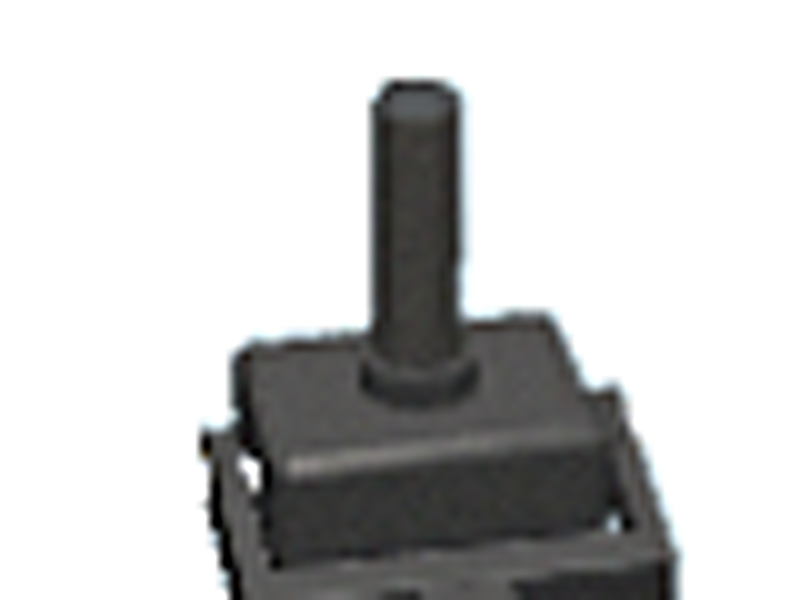

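```bash
python3 -c "
from st import *
T=lambda x,y:(165+(x+.5)/8-.5,195+(y+.5)/8-.5)
S=lambda x,y:(270+(x+.5)/10-.5,100+(y+.5)/10-.5)
a,e=tri(S(417,100),T(200,457)); b,f=tri(S(418,372),T(265,435)); print(a,e,b,f,a-b)
u=np.array([-.878,.478,0]); d=a-b; print('tilt base-tip',np.arctan2(d@u,d[2]))
d=a-np.array([.468,.2297,.19]); print('tilt axis-tip',np.arctan2(d@u,d[2]), d@np.array([.478,.878,0]))
d=a-np.array([.632-.1668,.1394+.0908,.19]); print('tilt geom',np.arctan2(d@u,d[2]))
for t in (0,.1):
  ax=np.array([.632-.1668,.1394+.0908,.19])
  print(t,(proj('top',[ax+.09*(np.sin(t)*u+np.cos(t)*np.array([0,0,1]))])-[165,195])*8+3.5,(proj('scene',[ax+.09*(np.sin(t)*u+np.cos(t)*np.array([0,0,1]))])-[270,100])*10+4.5)
"
```

```text
[0.4569 0.2347 0.2796] 0.0006163585135189024 [0.4635 0.2319 0.2126] 0.0003021349055272072 [-0.0066  0.0028  0.067 ]
tilt base-tip 0.10587501845669997
tilt axis-tip 0.1345277926573546 -0.0009615059524517332
tilt geom 0.10485421023595395
0 [[219.5027 416.3942]] [[424.934  125.8123]]
0.1 [[199.5732 454.1817]] [[416.2491 101.7156]]
```

```bash
python3 -m crank '[[0.6,[0,0,-1],0],[0.6,[0,0,-2],0],[0.6,[0,0,-2.5],0],[0.6,[0,0,-2.5],0],[0.6,[0,0,-2],7],[0.6,[0,0,-2],8],[0.6,[0,0,-2],8],[0.6,[0,0,-2],8],[0.6,[0,0,-1],8],[0.6,[0,0,0],0.4]]'
python3 -c "
from st import *
to([.4598,.2335,.34])"
```

```text
t: 16.6
tcp_pos: [0.668, -0.1417, 0.3617]
orientation: [3.045, -0.771, 0.008]
contact_force: [0.1, 0.6, -0.0]
opening: 0.601
t 16.6 tcp [ 0.668  -0.1417  0.3617] yaw_y -118.40683186833837 zdown [ 0.0048 -0.0014 -1.    ] F [ 0.11    0.6039 -0.0418] op 0.6006231810441014 q [-0.2772  0.5203  1.0541 -0.      1.5622  1.7894]
delta tool cm [-36.1731 -23.0968   2.0188]
```

```bash
python3 -m crank '[[0.6,[-1.3,-0.8,0],0],[0.6,[-2.6,-1.7,0],0],[0.6,[-2.6,-1.7,0],0],[0.6,[-2.6,-1.7,0],0],[0.6,[-2.6,-1.7,0],0],[0.6,[-2.6,-1.7,0],0],[0.6,[-2.6,-1.7,0],0],[0.6,[-2.6,-1.7,0],0],[0.6,[-2.6,-1.7,0],0],[0.6,[-2.6,-1.6,0],0],[0.6,[-2.6,-1.6,0],0],[0.6,[-2.6,-1.6,0],0],[0.6,[-2.6,-1.6,0],0],[0.6,[-2.6,-1.6,0],0],[0.6,[-1.1,-0.4,0],0],[0.6,[0,0,0],0],[0.6,[0,0,0],0]]'
python3 -c "
from st import *
to([.4598,.2335,.241])"
```

```text
t: 18.3
tcp_pos: [0.4571, 0.2301, 0.3584]
orientation: [3.047, -0.765, 0.001]
contact_force: [-0.8, -0.4, 0.7]
opening: 0.602
t 18.3 tcp [0.4571 0.2301 0.3584] yaw_y -118.18895664906688 zdown [ 0.0004 -0.0002 -1.    ] F [-0.8483 -0.3784  0.6888] op 0.6023702087684927 q [ 0.3755  0.1693  1.5456 -0.0003  1.4264  2.4384]
delta tool cm [ 0.0758 -0.4304 11.7352]
```

```bash
python3 -m crank '[[0.6,[0.1,-0.4,0.5],0],[0.6,[0,0,1.5],0],[0.6,[0,0,2],0],[0.6,[0,0,2],0],[0.6,[0,0,2],0],[0.6,[0,0,2],0],[0.6,[0,0,1],0],[0.6,[0,0,0.7],0],[0.2,[0,0,0],0],[0.2,[0,0,0],0],[0,[0,0,0],0],[0,[0,0,0],0],[0,[0,0,0],0],[0,[0,0,0],0]]' 15
python3 -c "
from st import *
p,M=st(); d=p[:2]-[.632,.1394]; print(np.hypot(*d),np.degrees(np.arctan2(d[1],d[0])))"
```

```text
t: 19.7
tcp_pos: [0.4596, 0.2338, 0.2416]
orientation: [-3.046, 0.767, -0.001]
contact_force: [0.2, 1.0, 1.9]
opening: 0.212
t 19.7 tcp [0.4596 0.2338 0.2416] yaw_y -118.26969704253686 zdown [ 0.0005  0.0002 -1.    ] F [0.1559 1.0363 1.886 ] op 0.21163698645425846 q [ 0.3803  0.2639  1.7122 -0.      1.165   2.4444]
0.1965330280730436 151.2971582771681
```

```bash
python3 -m crank '[[0,[0.2,0,0],0],[0,[0.2,0,-0.03],0],[0,[0.2,0,0],0],[0,[0.2,0,0],0],[0,[0,0,0],0],[0,[0,0,0],0],[0,[0,0,0],0]]'
python3 -m crank '[[0.3,[0,0,0],0],[0.4,[0,0,0],0],[0.6,[0,0,0],0],[0.6,[0,0,-0.5],0],[0.6,[0,0,-1.5],0],[0.6,[0,0,-2],0],[0.6,[0,0,-2],0],[0.6,[0,0,-2],0],[0.6,[0,0,-2],0],[0.6,[0,0,-2],-7],[0.6,[0,0,-0.5],-8],[0.6,[0,0,0],-8],[0.6,[0,0,0],-8],[0.6,[0,0,0],-8],[0.6,[0,0,0],-0.4],[0.6,[0,0,0],0]]'
python3 -c "
from st import *
to([.667,-.1412,.35])
for n in ('scene',): cv2.imwrite('pics/%s9.png'%n,optics.read_camera(n))
im=cv2.convertScaleAbs(cv2.imread('pics/scene9.png'),alpha=2.2,beta=0)
crop(im,270,100,350,160,10,'pics/sc9.png')"
```

```text
t: 20.4
tcp_pos: [0.4663, 0.2301, 0.2417]
orientation: [-3.046, 0.767, 0.001]
contact_force: [-4.8, 2.5, 4.7]
opening: 0.213
t: 22.0
tcp_pos: [0.4666, 0.2299, 0.3667]
orientation: [3.127, 0.299, 0.0]
contact_force: [-0.2, -0.1, -0.3]
opening: 0.601
t 22.0 tcp [0.4666 0.2299 0.3667] yaw_y -79.08801708364479 zdown [ 0.0002 -0.     -1.    ] F [-0.2286 -0.1012 -0.2971] op 0.6005792441972306 q [ 0.3683  0.1825  1.5103 -0.0001  1.4487  1.7486]
delta tool cm [12.6523 40.2295  1.676 ]
```

View pics/sc9.png

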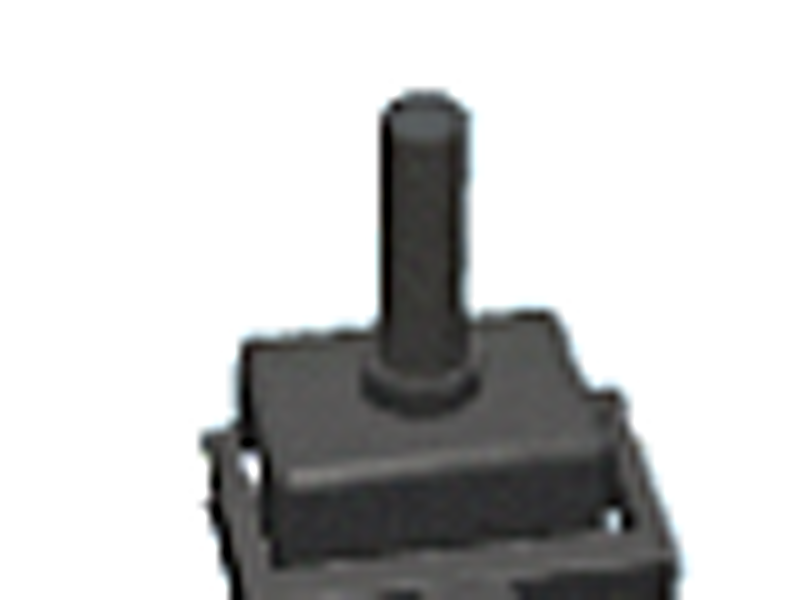

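```bash
python3 -m crank '[[0.6,[0.5,1.5,0],0],[0.6,[0.9,2.8,0],0],[0.6,[0.9,2.8,0],0],[0.6,[0.9,2.8,0],0],[0.6,[0.9,2.8,0],0],[0.6,[0.9,2.8,0],0],[0.6,[0.9,2.8,0],0],[0.6,[0.9,2.8,0],0],[0.6,[0.9,2.8,0],0],[0.6,[0.9,2.8,0],0],[0.6,[0.9,2.8,0],0],[0.6,[0.9,2.8,0],0],[0.6,[0.9,2.8,0],0],[0.6,[0.9,2.8,0],0],[0.6,[0.5,2.3,0],0],[0.6,[0,0,0],0]]'
python3 -c "
from st import *
to([.667,-.1412,.187])
for n in ('top',): cv2.imwrite('pics/%s9.png'%n,optics.read_camera(n))
im=cv2.convertScaleAbs(cv2.imread('pics/top9.png'),alpha=2.2,beta=0)
crop(im,165,195,255,275,8,'pics/tc9.png')"
```

```text
t: 23.65
tcp_pos: [0.6692, -0.1424, 0.3655]
orientation: [3.127, 0.297, -0.002]
contact_force: [-0.3, 0.3, -0.7]
opening: 0.602
t 23.65 tcp [ 0.6692 -0.1424  0.3655] yaw_y -79.1644877378918 zdown [-0.0012 -0.0002 -1.    ] F [-0.3115  0.2567 -0.7401] op 0.6020657635688821 q [-0.2775  0.5262  1.0362 -0.0005  1.5802  1.1041]
delta tool cm [-0.1689 -0.1614 17.8457]
```

View pics/tc9.png

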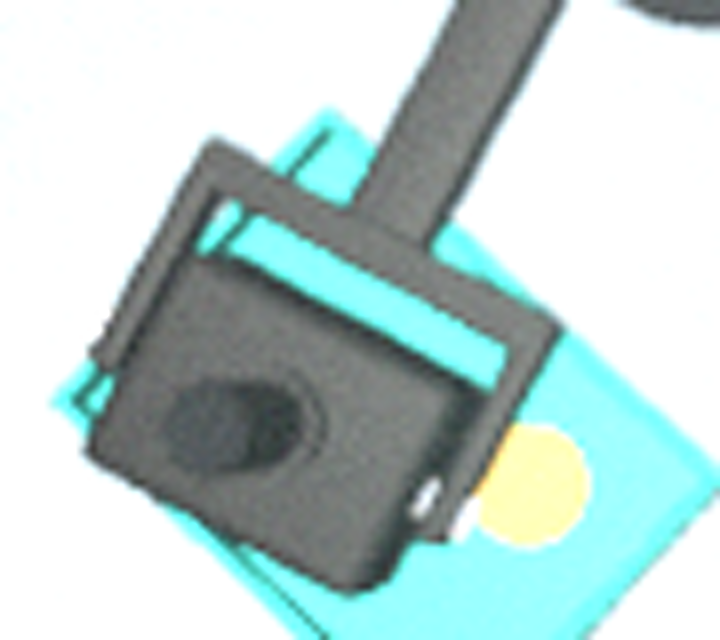

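```bash
python3 -m crank '[[0.6,[-0.2,-0.2,1],0],[0.6,[0,0,2],0],[0.6,[0,0,2],0],[0.6,[0,0,2],0],[0.6,[0,0,2],0],[0.6,[0,0,2],0],[0.6,[0,0,2],0],[0.6,[0,0,2],0],[0.6,[0,0,1.8],0],[0.6,[0,0,1],0],[0.2,[0,0,0],0],[0.2,[0,0,0],0],[0,[0,0,0],0],[0,[0,0,0],0],[0,[0,0,0],0],[0,[0,0,0],0]]' 12
python3 -c "
from st import *
st()"
```

```text
t: 25.3
tcp_pos: [0.6674, -0.1418, 0.1894]
orientation: [3.121, 0.302, 0.005]
contact_force: [4.7, -17.1, -2.5]
opening: 0.209
t 25.3 tcp [ 0.6674 -0.1418  0.1894] yaw_y -78.92945178940981 zdown [ 0.0036 -0.0057 -1.    ] F [  4.7314 -17.0739  -2.4934] op 0.20925495139017383 q [-0.2757  0.618   1.3042 -0.0048  1.2143  1.1035]
```

```bash
python3 -m crank '[[0,[0,0.1,0],0],[0,[-0.3,0.1,0.01],0],[0,[-0.6,0,0.05],0],[0,[-0.6,0,0.1],0],[0,[-0.6,0,0.15],0],[0,[-0.6,0,0.21],0],[0,[-0.55,0,0.27],0],[0,[-0.55,0,0.35],0],[0,[-0.5,0,0.38],0],[0,[-0.45,0,0.43],0],[0,[0,0,0],0]]'
python3 -c "
from st import *
st()"
```

```text
t: 26.4
tcp_pos: [0.6201, -0.1515, 0.1705]
orientation: [3.124, 0.303, 0.002]
contact_force: [-4.7, -9.6, 5.3]
opening: 0.209
t 26.4 tcp [ 0.6201 -0.1515  0.1705] yaw_y -78.90883411943392 zdown [ 0.0017 -0.0031 -1.    ] F [-4.7158 -9.6368  5.3183] op 0.20890597826903173 q [-0.3114  0.5575  1.4557 -0.0027  1.1259  1.067 ]
```

```bash
python3 -m crank '[[0,[-0.2,0.1,0.25],0],[0,[-0.2,0,0.25],0],[0,[-0.1,0,0.1],0],[0,[0,0,0],0],[0,[0,0,0],0]]'
python3 -c "
from st import *
st()
for n in ('scene','top'): cv2.imwrite('pics/%s10.png'%n,optics.read_camera(n))
crop(cv2.imread('pics/scene10.png'),150,220,310,340,5,'pics/sc10.png')
"
```

```text
t: 26.9
tcp_pos: [0.6155, -0.1525, 0.1645]
orientation: [3.125, 0.304, 0.001]
contact_force: [-5.1, -3.0, 8.3]
opening: 0.21
t 26.9 tcp [ 0.6155 -0.1525  0.1645] yaw_y -78.8930120676519 zdown [ 0.0009 -0.0018 -1.    ] F [-5.1032 -3.0278  8.3287] op 0.21043943108437005 q [-0.3157  0.5567  1.4727 -0.0016  1.1108  1.0619]
```

View pics/sc10.png

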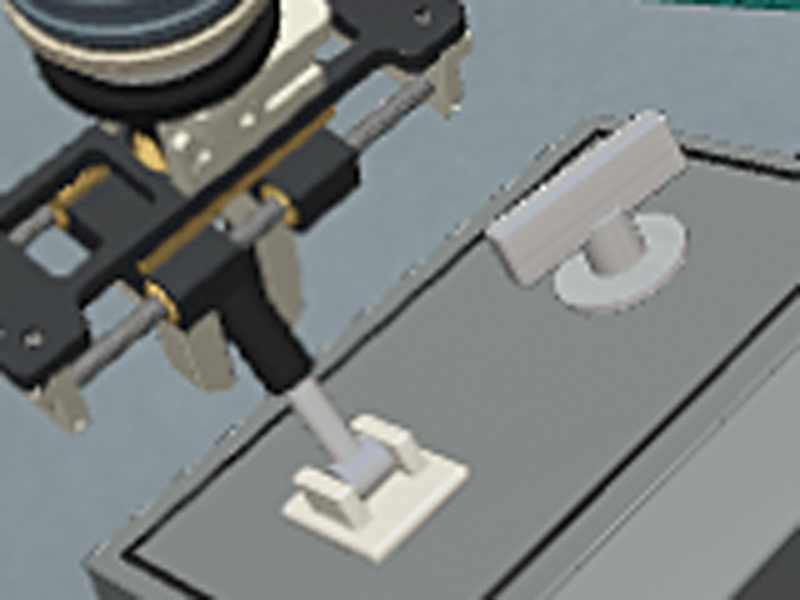

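```bash
python3 -m crank '[[0,[-0.15,0,0.2],0],[0,[-0.15,0,0.2],0],[0,[-0.1,0,0.1],0],[0,[0,0,0],0],[0,[0,0,0],0]]' 25
python3 -c "
from st import *
st()
"
```

```text
t: 27.5
tcp_pos: [0.6117, -0.1533, 0.1597]
orientation: [3.125, 0.304, 0.002]
contact_force: [-5.9, -4.8, 8.5]
opening: 0.204
t 27.5 tcp [ 0.6117 -0.1533  0.1597] yaw_y -78.89084621641574 zdown [ 0.0012 -0.0018 -1.    ] F [-5.8522 -4.8098  8.5019] op 0.20435207641874453 q [-0.3188  0.5557  1.4874 -0.0015  1.0967  1.0588]
```

```bash
python3 -m crank '[[0.3,[0,0,0],0],[0.5,[0,0,0],0],[0.5,[0,0,-0.5],0],[0.5,[0,0,-1.5],0],[0.5,[0,0,-2],0],[0.5,[0,0,-2.5],0],[0.5,[0,0,-2.5],0],[0.5,[0,0,-2.5],0],[0.5,[0,0,-2],0],[0.5,[0,0,-0.5],0]]' 
python3 -c "
from st import *
st()
for n in ('scene','top'): cv2.imwrite('pics/%s11.png'%n,optics.read_camera(n))
crop(cv2.imread('pics/scene11.png'),150,220,310,340,5,'pics/sc11.png')
crop(cv2.imread('pics/top11.png'),270,60,430,180,5,'pics/tc11.png')
"
```

```text
t: 28.5
tcp_pos: [0.6123, -0.1524, 0.3016]
orientation: [3.125, 0.305, 0.007]
contact_force: [-0.2, -0.6, 1.0]
opening: 0.502
t 28.5 tcp [ 0.6123 -0.1524  0.3016] yaw_y -78.86312441809191 zdown [ 0.0045 -0.0015 -1.    ] F [-0.2033 -0.6005  0.9627] op 0.5024747097066524 q [-0.3177  0.4351  1.3229  0.      1.3789  1.0587]
```

View pics/sc11.png

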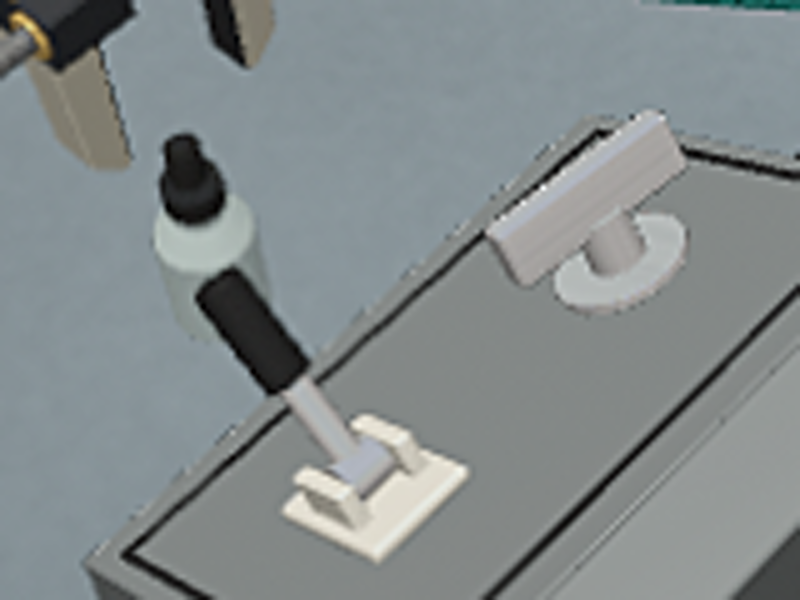

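View pics/tc11.png

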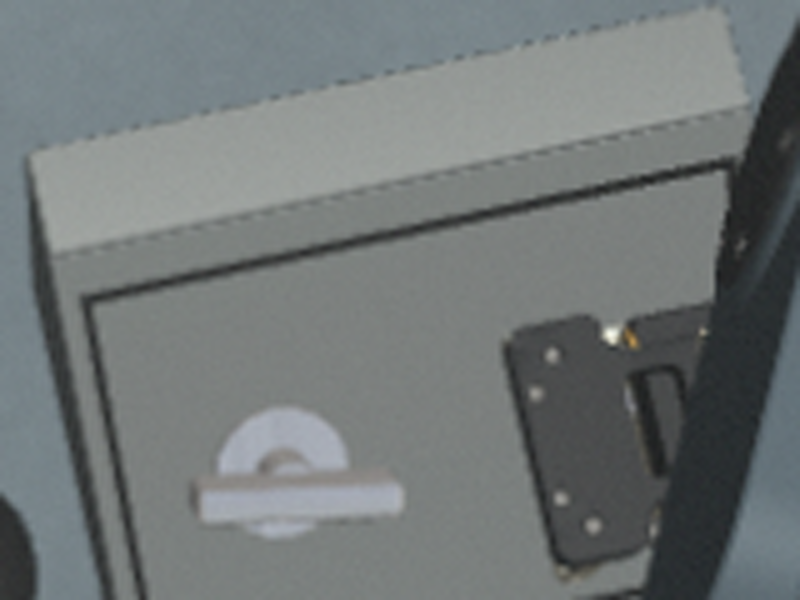

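```bash
python3 -c "
from st import *
pv=np.array([.6678,-.1411,.1441]);u=np.array([-.981,-.193,0])
for t in (.7,.8,.9,.95):
  d=np.sin(t)*u+np.cos(t)*np.array([0,0,1])
  print(t,(proj('scene',[pv+.085*d,pv+.04*d,pv])-[150,220])*5+2)
# bar geometry
a=np.radians(11.1);bx=np.array([np.cos(a),np.sin(a),0]);by=np.array([-np.sin(a),np.cos(a),0]);n=-.5*bx+np.array([0,0,.866]);up=.866*bx+np.array([0,0,.5])
L=np.array([.6497,-.0121,.132])
for th in (0,.1,.2):
  e=np.cos(th)*by+np.sin(th)*up
  c=L+.047*n
  print(th,(proj('top',[c+.04*e,c-.04*e])-[270,60]).round(1)*5+2,(proj('scene',[c+.04*e,c-.04*e])-[150,220]).round(1)*5+2)
"
```

```text
0.7 [[220.6508 276.0673]
 [292.4296 378.8678]
 [354.6129 467.2792]]
0.8 [[211.0617 275.8107]
 [287.6687 378.3419]
 [354.6129 467.2792]]
0.9 [[203.0864 277.4989]
 [283.6185 378.7152]
 [354.6129 467.2792]]
0.95 [[199.717  279.0518]
 [281.8704 379.2349]
 [354.6129 467.2792]]
0 [[201.5 535.5]
 [404.5 492.5]] [[642.  102.5]
 [493.5 235. ]]
0.1 [[200.  526. ]
 [405.5 502.5]] [[648.5 104.5]
 [487.5 233. ]]
0.2 [[200.  516. ]
 [405.  512.5]] [[654. 107.]
 [482. 230.]]
```

```bash
python3 -c "
from st import *
im=cv2.imread('pics/scene11.png');g=cv2.cvtColor(im,cv2.COLOR_BGR2GRAY)
m=(g<50).astype(np.uint8);x0,y0=185,270
m2=np.zeros_like(m);m2[270:302,186:216]=m[270:302,186:216]
nn,lab,stt,cen=cv2.connectedComponentsWithStats(m2)
k=1+stt[1:,4].argmax();print(stt[k],cen[k])
p=np.argwhere(lab==k)[:,::-1].astype(np.float32)
vx,vy,cx,cy=cv2.fitLine(p,cv2.DIST_L2,0,.01,.01).ravel();print('dir',vx,vy,'ratio',vx/vy)
pv=np.array([.6678,-.1411,.1441]);u=np.array([-.981,-.193,0])
for dy in (0,.004):
 for t in (.7,.78,.85,.9,.95):
  d=np.sin(t)*u+np.cos(t)*np.array([0,0,1]);q=proj('scene',[pv+[0,dy,0]+.085*d,pv+[0,dy,0]+.04*d]);e=q[0]-q[1];print(t,q.mean(0),e[0]/e[1])
"
```

```text
[189 274  23  25 266] [199.9361 285.6729]
dir 0.6067854 0.79486567 ratio 0.76338106
0.7 [200.908  285.0935] 0.6982341879158059
0.78 [199.7417 285.0079] 0.7374405479086981
0.85 [198.8422 285.0832] 0.7713935146772637
0.9 [198.2705 285.2214] 0.7956434006668498
0.95 [197.7587 285.4287] 0.8200315117603131
0.7 [202.8932 283.8938] 0.6961327690898255
0.78 [201.7184 283.8146] 0.735846491916546
0.85 [200.8111 283.8953] 0.7702529211407536
0.9 [200.2337 284.0372] 0.794834564209006
0.95 [199.7162 284.2481] 0.819562888827867
```

```bash
python3 -m crank '[[0,[0,0,0],0],[0,[0,0,0],0],[0,[0,0,1],0],[0,[0,0,2],0],[0,[0,0,2],0],[0,[0,0,2],0],[0,[0,0,1.5],0],[0,[0,0,0.7],0],[0,[0,0,0.2],0],[0,[0,0,0.2],0],[0,[0,0,0],0]]'
python3 -m crank '[[0,[0,0,0.2],0],[0,[0,0,0.2],0],[0,[0,0,0],0]]'
python3 -m crank '[[0,[0,0,0.2],0],[0,[0,0,0.1],0],[0,[0,0,0],0]]'
```

```text
t: 29.7
tcp_pos: [0.6113, -0.1526, 0.2032]
orientation: [3.126, 0.305, -0.0]
contact_force: [-7.0, -0.2, 13.7]
opening: 0.003
t: 30.0
tcp_pos: [0.6115, -0.1528, 0.2022]
orientation: [3.125, 0.305, 0.003]
contact_force: [-16.2, 2.3, 37.4]
opening: 0.007
t: 30.3
tcp_pos: [0.6116, -0.1529, 0.2016]
orientation: [3.124, 0.305, 0.005]
contact_force: [-24.1, 2.7, 54.8]
opening: 0.006
```

```bash
python3 -m crank '[[0,[0,0,-0.5],0],[0,[0,0,-1],0],[0,[0,0,-2],0],[0,[0,0,-2],0],[0,[0,0,0],-0]]'
cat > path.py <<'E'
from st import *
a=np.radians(11.1);bx=np.array([np.cos(a),np.sin(a),0]);by=np.array([-np.sin(a),np.cos(a),0]);n=-.5*bx+np.array([0,0,.866]);up=.866*bx+np.array([0,0,.5])
L=np.array([.6535,-.0121,.132])
def P(th,r=.027,gap=0,dz=.018):
    e=np.cos(th)*by+np.sin(th)*up;t=-np.sin(th)*by+np.cos(th)*up
    Q=L+.047*n+r*e-.007*t
    eh=e.copy();eh[2]=0;eh/=np.linalg.norm(eh)
    th_=np.array([eh[1],-eh[0],0]) # right of e_h (clockwise)
    C=Q-(.0075+gap)*th_; C[2]=Q[2]-dz
    yaw=np.degrees(np.arctan2(-eh[1],-eh[0]))
    return C,yaw
E
python3 - <<'E'
from path import *
p0,M=st()
yaw0=np.degrees(np.arctan2(M[1,1],M[0,1]))
C,y=P(.195,gap=.015);print('approach',C,y); to(C)
# tool frame at yaw y
prev,py=C,y
for th in [.195]+list(np.arange(.3,1.46,.1)):
    c,yw=P(th)
    yy=np.radians(py);ty=np.array([np.cos(yy),np.sin(yy)]);tx=np.array([-ty[1],ty[0]])
    d=(c-prev)*100
    print(round(th,2),c,round(yw,1),'x',round(d[:2]@tx,2),'y',round(d[:2]@ty,2),'z',round(-d[2],2),'turn',round(py-yw,1))
    prev,py=c,yw
E
```

```text
t: 30.8
tcp_pos: [0.6125, -0.1525, 0.2521]
orientation: [3.125, 0.305, 0.005]
contact_force: [0.2, 1.2, -0.5]
opening: 0.009
t 30.8 tcp [ 0.6125 -0.1525  0.2521] yaw_y -78.86715098555753 zdown [ 0.0035 -0.0011 -1.    ] F [ 0.2001  1.1679 -0.4845] op 0.008733091086668138 q [-0.3178  0.4693  1.3903  0.0001  1.2783  1.0587]
approach [0.6012 0.0099 0.1539] -88.60614363882165
t 30.8 tcp [ 0.6125 -0.1525  0.2521] yaw_y -78.86715098555753 zdown [ 0.0035 -0.0011 -1.    ] F [ 0.2001  1.1679 -0.4845] op 0.008733091086668138 q [-0.3178  0.4693  1.3903  0.0001  1.2783  1.0587]
delta tool cm [  1.9952 -16.168    9.796 ]
0.2 [0.6162 0.0102 0.1539] -88.6 x 1.5 y 0.0 z -0.0 turn 0.0
0.3 [0.6187 0.0114 0.1553] -93.9 x 0.25 y -0.11 z -0.15 turn 5.3
0.4 [0.6212 0.0123 0.1567] -99.0 x 0.24 y -0.1 z -0.14 turn 5.1
0.5 [0.6237 0.0129 0.1581] -104.2 x 0.24 y -0.1 z -0.14 turn 5.2
0.6 [0.6264 0.0132 0.1594] -109.5 x 0.25 y -0.09 z -0.13 turn 5.3
0.7 [0.629  0.0132 0.1607] -115.0 x 0.25 y -0.09 z -0.13 turn 5.5
0.8 [0.6317 0.013  0.1619] -120.6 x 0.25 y -0.09 z -0.12 turn 5.6
0.9 [0.6344 0.0125 0.1631] -126.4 x 0.26 y -0.09 z -0.12 turn 5.8
1.0 [0.637  0.0117 0.1642] -132.3 x 0.26 y -0.09 z -0.11 turn 5.9
1.1 [0.6397 0.0106 0.1651] -138.5 x 0.26 y -0.1 z -0.1 turn 6.1
1.2 [0.6422 0.0093 0.166 ] -144.7 x 0.27 y -0.1 z -0.09 turn 6.3
1.3 [0.6446 0.0077 0.1668] -151.1 x 0.27 y -0.11 z -0.08 turn 6.4
1.4 [0.647  0.0058 0.1674] -157.6 x 0.27 y -0.11 z -0.06 turn 6.5
```

```bash
python3 -m crank '[[0,[0.2,-1,0],0],[0,[0.2,-2,0],0],[0,[0.2,-2,0],0],[0,[0.2,-2,0],0],[0,[0.2,-2,0],0],[0,[0.2,-2,0],0],[0,[0.2,-2,0],0],[0,[0.2,-2,0],0],[0,[0.2,-1.2,0],5],[0,[0.2,0,0],5],[0,[0,0,0],0]]'
python3 -c "
from path import *
to(P(.195,gap=.015)[0])
cv2.imwrite('pics/scene12.png',optics.read_camera('scene'));crop(cv2.imread('pics/scene12.png'),190,160,350,280,5,'pics/sc12.png')"
```

```text
t: 31.9
tcp_pos: [0.5992, 0.0121, 0.249]
orientation: [-3.141, -0.031, 0.003]
contact_force: [0.1, -0.7, -0.2]
opening: 0.01
t 31.9 tcp [0.5992 0.0121 0.249 ] yaw_y -88.85853606787884 zdown [-0.0017  0.0003 -1.    ] F [ 0.1175 -0.7395 -0.1523] op 0.009889168713426821 q [-0.0575  0.4142  1.4814  0.0002  1.2477  1.4933]
delta tool cm [0.2069 0.2321 9.5065]
```

View pics/sc12.png

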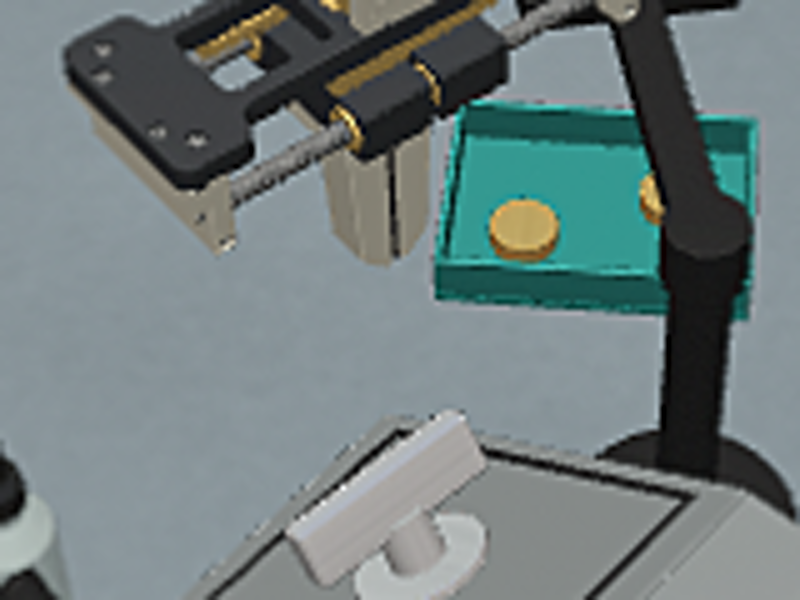

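```bash
python3 -m crank '[[0,[0,0.2,1],0],[0,[0,0,2],0],[0,[0,0,2],0],[0,[0,0,2],0],[0,[0,0,1.5],0],[0,[0,0,0.8],0],[0,[0,0,0.3],0],[0,[0,0,0],0],[0,[0.3,0,0],0],[0,[0.3,0,0],0],[0,[0.3,0,0],0],[0,[0.3,0,0],0],[0,[0.2,0,0],0],[0,[0.2,0,0],0],[0,[0,0,0],0]]'
```

```text
t: 33.45
tcp_pos: [0.6145, 0.009, 0.1543]
orientation: [-3.141, -0.031, 0.007]
contact_force: [-11.9, 1.0, 10.4]
opening: 0.005
```

```bash
python3 -c "
from path import *
st();print(monitor.observe()['ft_torque'])
cv2.imwrite('pics/scene13.png',optics.read_camera('scene'));crop(cv2.imread('pics/scene13.png'),220,220,320,295,8,'pics/sc13.png')
cv2.imwrite('pics/top13.png',optics.read_camera('top'));crop(cv2.imread('pics/top13.png'),270,100,430,220,5,'pics/tc13.png')"
```

```text
t 33.45 tcp [0.6145 0.009  0.1543] yaw_y -88.8649639290606 zdown [-0.0044  0.0004 -1.    ] F [-11.8574   0.985   10.4356] op 0.005159808299739831 q [-0.0612  0.537   1.5337  0.0001  1.0753  1.4897]
[ 0.1183  2.159  -0.0522]
```

View pics/sc13.png

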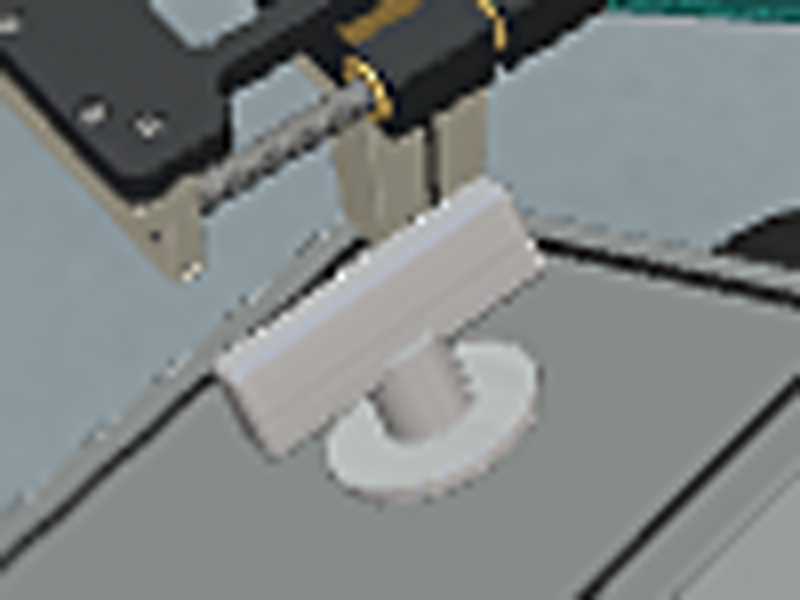

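View pics/tc13.png

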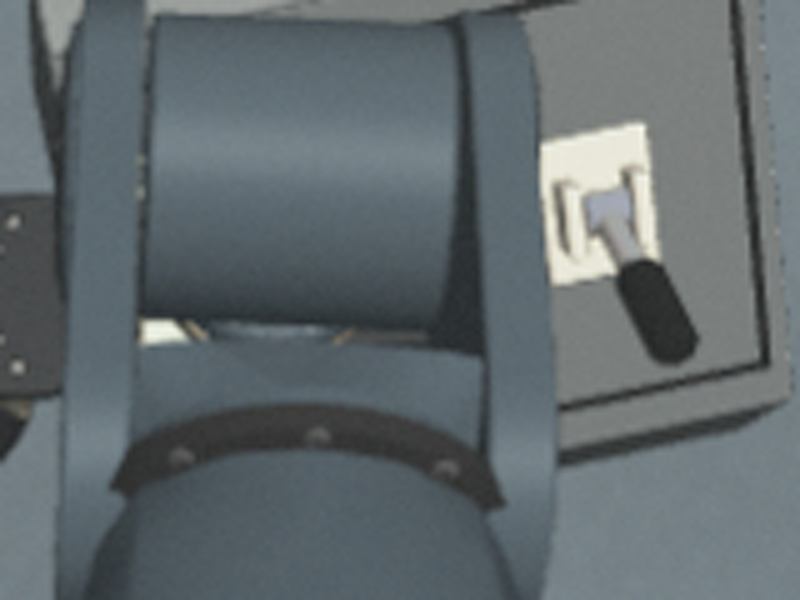

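```bash
python3 -m crank '[[0,[0.25,-0.1,-0.15],5],[0,[0.25,-0.1,-0.15],5],[0,[0.25,-0.1,-0.14],5.2],[0,[0.25,-0.1,-0.13],5.3],[0,[0.25,-0.1,-0.13],5.5],[0,[0.25,-0.1,-0.12],5.6],[0,[0,0,0],0]]'
python3 -c "
from path import *
st()
cv2.imwrite('pics/scene14.png',optics.read_camera('scene'));crop(cv2.imread('pics/scene14.png'),220,220,320,295,8,'pics/sc14.png')"
```

```text
t: 34.25
tcp_pos: [0.6301, 0.0123, 0.161]
orientation: [3.03, -0.831, -0.008]
contact_force: [-6.0, 3.6, -2.4]
opening: 0.005
t 34.25 tcp [0.6301 0.0123 0.161 ] yaw_y -120.66119852427614 zdown [-0.0051  0.0013 -1.    ] F [-6.0252  3.5849 -2.3671] op 0.005273234153749341 q [-0.0548  0.5569  1.4819  0.0012  1.1079  2.0506]
```

View pics/sc14.png

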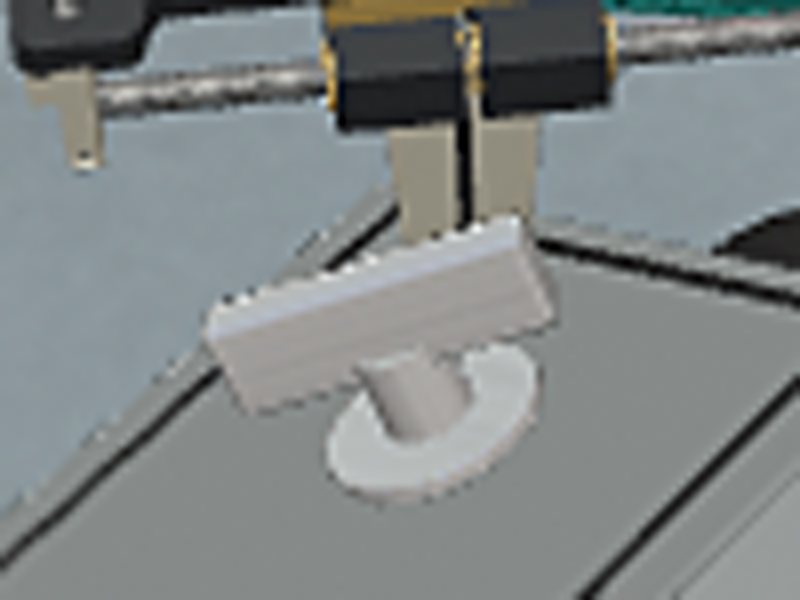

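```bash
python3 -m crank '[[0,[0.28,-0.1,-0.12],5.7],[0,[0.28,-0.1,-0.11],5.9],[0,[0.28,-0.1,-0.1],6],[0,[0.28,-0.1,-0.09],6.2],[0,[0.28,-0.1,-0.08],6],[0,[0.3,-0.1,-0.06],3],[0,[0,0,0],0]]'
python3 -c "
from path import *
st(); to(P(1.4)[0])
cv2.imwrite('pics/scene15.png',optics.read_camera('scene'));crop(cv2.imread('pics/scene15.png'),220,220,320,295,8,'pics/sc15.png')"
```

```text
t: 35.0
tcp_pos: [0.6447, 0.0067, 0.1655]
orientation: [2.673, -1.65, -0.016]
contact_force: [-11.1, 15.7, -5.6]
opening: 0.008
t 35.0 tcp [0.6447 0.0067 0.1655] yaw_y -153.38511413171094 zdown [-0.0091  0.0052 -0.9999] F [-11.1445  15.7457  -5.6114] op 0.007510702034069403 q [-0.0638  0.5795  1.4316  0.0051  1.1399  2.6111]
t 35.0 tcp [0.6447 0.0067 0.1655] yaw_y -153.38511413171094 zdown [-0.0091  0.0052 -0.9999] F [-11.1445  15.7457  -5.6114] op 0.007510702034069403 q [-0.0638  0.5795  1.4316  0.0051  1.1399  2.6111]
delta tool cm [ 0.178  -0.1631 -0.1966]
```

View pics/sc15.png

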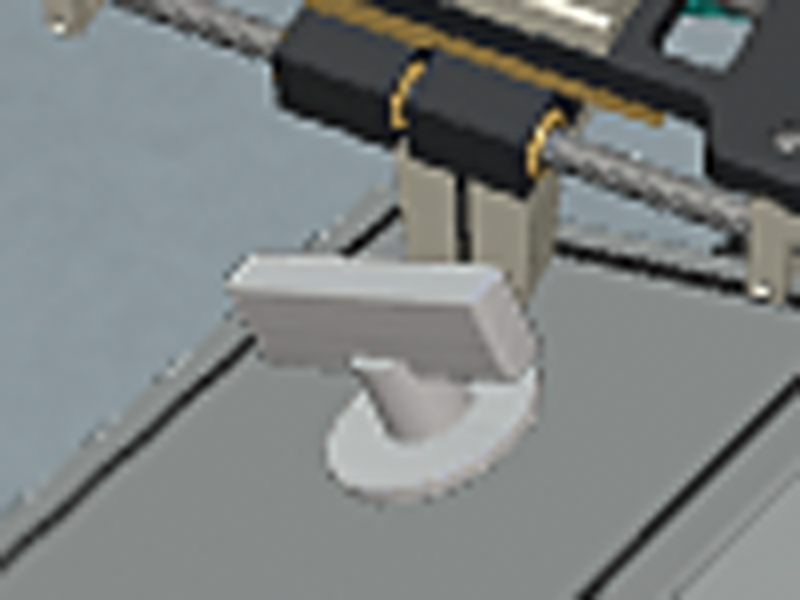

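```bash
python3 -m crank '[[0,[0.3,-0.15,-0.1],0],[0,[0.3,-0.15,-0.05],0],[0,[0.3,-0.1,-0.05],0],[0,[0.3,0,0],0],[0,[0,0,0],0]]'
python3 -c "
from path import *
st(); 
cv2.imwrite('pics/scene16.png',optics.read_camera('scene'));crop(cv2.imread('pics/scene16.png'),220,220,320,295,8,'pics/sc16.png')
for th in (1,1.1,1.2,1.3,1.4):
  e=np.cos(th)*by+np.sin(th)*up;c=L+.047*n;q=(proj('scene',[c+.04*e,c-.04*e])-[220,220])*8;print(th,q,(q[0]-q[1])[1]/(q[0]-q[1])[0])"
```

```text
t: 35.55
tcp_pos: [0.6454, 0.0056, 0.1655]
orientation: [2.674, -1.646, -0.056]
contact_force: [-54.4, 54.1, 10.8]
opening: 0.004
t 35.55 tcp [0.6454 0.0056 0.1655] yaw_y -153.19570153896683 zdown [-0.031   0.0177 -0.9994] F [-54.3891  54.1028  10.8375] op 0.003965764833246503 q [-0.0701  0.5918  1.411   0.0168  1.171   2.5972]
1 [[515.0022 239.7789]
 [205.1614 309.8246]] -0.2260696939628953
1.1 [[510.5354 250.4406]
 [210.4969 299.3699]] -0.16307656777894203
1.2 [[504.4702 261.4328]
 [217.2309 288.7504]] -0.09510403165207429
1.3 [[496.8554 272.6406]
 [225.2877 278.0661]] -0.01997837243360903
1.4 [[487.7589 283.9445]
 [234.5818 267.4156]] 0.06528601824853474
```

View pics/sc16.png

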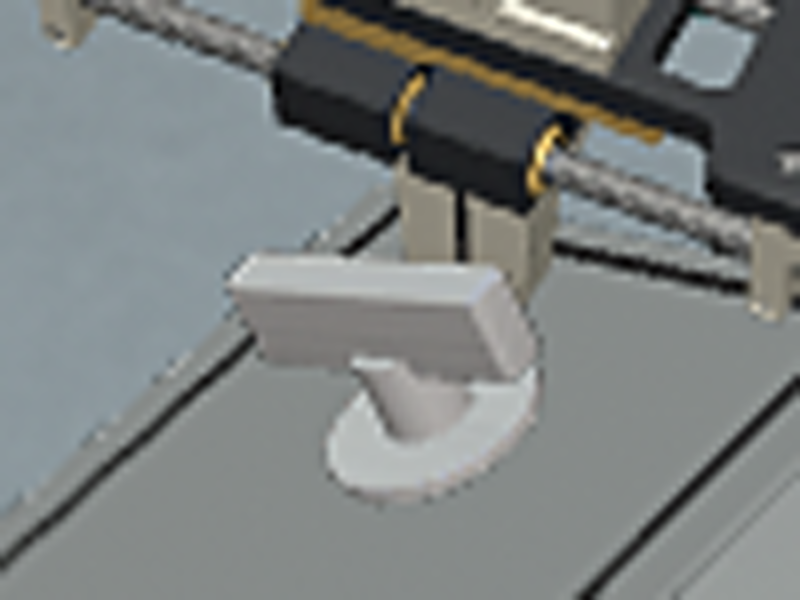

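```bash
python3 -m crank '[[0,[-0.5,0,0],0],[0,[-0.7,0,0],0],[0,[-0.8,0,0],0],[0,[0,0,-1],0],[0,[0,0,-2],0],[0,[0,0,-2.5],0],[0,[0,0,-2.5],0],[0,[0,0,-2.5],0],[0,[0,0,-2.5],0],[0,[-2,0,-2],0],[0,[-2.5,0,0],0],[0,[-2.5,0,0],0],[0,[-2.5,0,0],0],[0,[-2.5,0,0],0],[0,[-2.5,0,0],0],[0,[-2.5,0,0],0],[0,[-1,0,0],0],[0,[0,0,0],0],[0,[0,0,0],0]]'
python3 -c "
from path import *
st(); 
for n in ('scene','top'): cv2.imwrite('pics/%s17.png'%n,optics.read_camera(n))
"
```

```text
t: 37.5
tcp_pos: [0.5685, 0.166, 0.3202]
orientation: [-2.678, 1.632, 0.006]
contact_force: [-0.5, -0.1, -0.7]
opening: 0.008
t 37.5 tcp [0.5685 0.166  0.3202] yaw_y -152.71598277086832 zdown [-0.0005  0.0066 -1.    ] F [-0.4635 -0.0618 -0.6784] op 0.007702733844908521 q [0.2024 0.3492 1.4025 0.0067 1.3891 2.8666]
```

View pics/scene17.png

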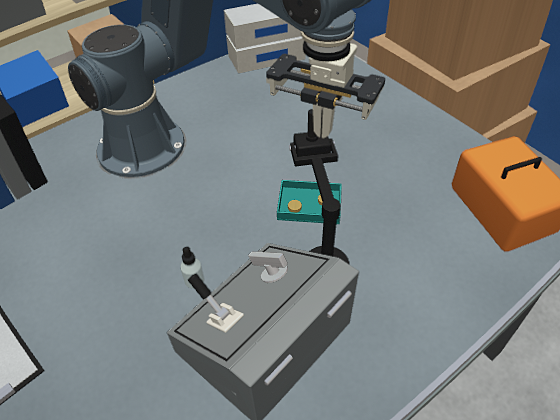

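View pics/top17.png

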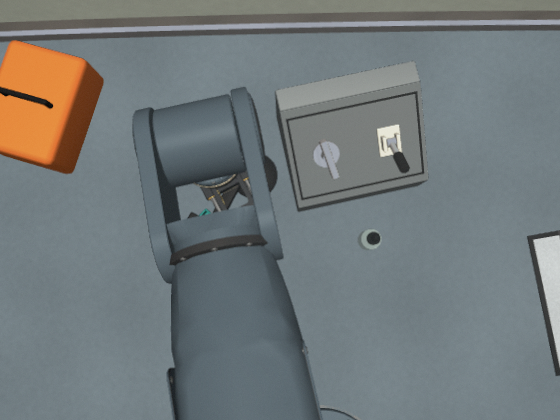

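```bash
python3 -m crank '[[0,[0,0,-1],-5],[0,[0,0,-1],-7],[0,[0,0,-1],-7],[0,[0,0,0],-7],[0,[0,0,0],0]]'
python3 -c "
from path import *
to([.5,-.1,.36])"
```

```text
t: 38.1
tcp_pos: [0.5684, 0.166, 0.3499]
orientation: [-2.977, 0.984, 0.005]
contact_force: [1.2, 0.5, 0.4]
opening: 0.007
t 38.1 tcp [0.5684 0.166  0.3499] yaw_y -126.59928171215601 zdown [-0.0011  0.0068 -1.    ] F [1.2436 0.4559 0.3675] op 0.006659919450323055 q [0.2024 0.3345 1.3532 0.0069 1.4535 2.4111]
delta tool cm [10.3662 25.4287 -1.1811]
```

```bash
python3 -m crank '[[0,[0.5,1.5,-0.1],0],[0,[1,2.5,-0.1],0],[0,[1,2.5,-0.1],0],[0,[1,2.5,-0.1],0],[0,[1,2.5,-0.1],0],[0,[1,2.5,-0.1],0],[0,[1,2.5,-0.1],0],[0,[1,2.5,-0.1],0],[0,[1,2.5,-0.1],0],[0,[1,2.5,-0.1],0],[0,[0.8,1.5,0],0],[0,[0,0,0],0]]'
python3 -c "
from path import *
st(); 
for n in ('scene','top'): cv2.imwrite('pics/%s18.png'%n,optics.read_camera(n))
im=cv2.convertScaleAbs(cv2.imread('pics/top18.png'),alpha=1.5,beta=0)
crop(im,165,100,325,220,5,'pics/tc18a.png')
crop(im,165,195,255,275,8,'pics/tc18b.png')
a=cv2.imread('pics/scene0.png');b=cv2.imread('pics/scene18.png')
h=np.hstack([x[165:305,165:345] for x in(a,b)]);cv2.imwrite('pics/cmp18.png',cv2.resize(h,None,fx=2.2,fy=2.2))
b=cv2.imread('pics/top18.png');m=cv2.inRange(cv2.cvtColor(b,cv2.COLOR_BGR2HSV),(80,110,60),(95,255,255));p=np.argwhere(m)[:,::-1];print(p.min(0),p.max(0))
b=cv2.imread('pics/top0.png');m=cv2.inRange(cv2.cvtColor(b,cv2.COLOR_BGR2HSV),(80,110,60),(95,255,255));p=np.argwhere(m)[:,::-1];print(p.min(0),p.max(0))
"
```

```text
t: 39.3
tcp_pos: [0.4975, -0.1018, 0.358]
orientation: [-2.974, 0.994, 0.006]
contact_force: [1.0, -0.3, -0.4]
opening: 0.011
t 39.3 tcp [ 0.4975 -0.1018  0.358 ] yaw_y -126.96550403971207 zdown [-0.0017  0.0063 -1.    ] F [ 0.9783 -0.2692 -0.3926] op 0.010624896081023275 q [-0.2965  0.1634  1.5535  0.0056  1.4282  1.9186]
[172 209] [254 291]
[172 209] [254 291]
```

View pics/cmp18.png

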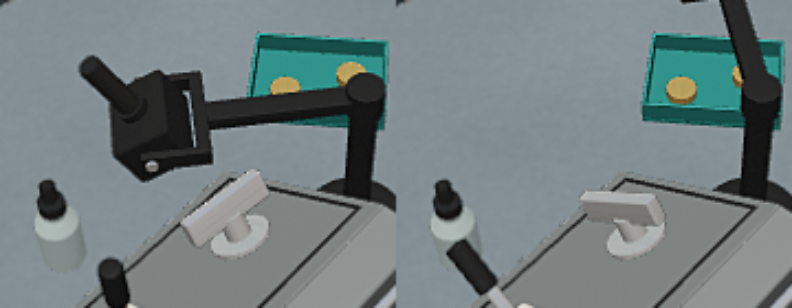

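View pics/tc18b.png

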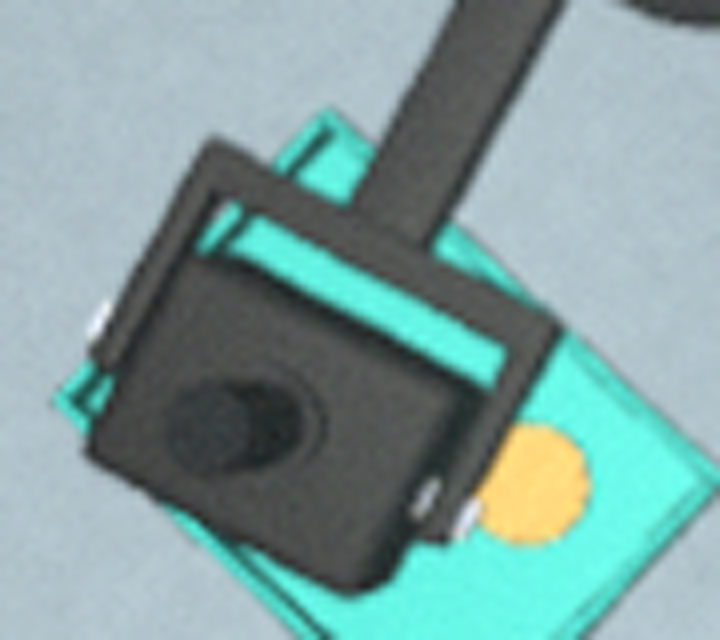

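View pics/top18.png

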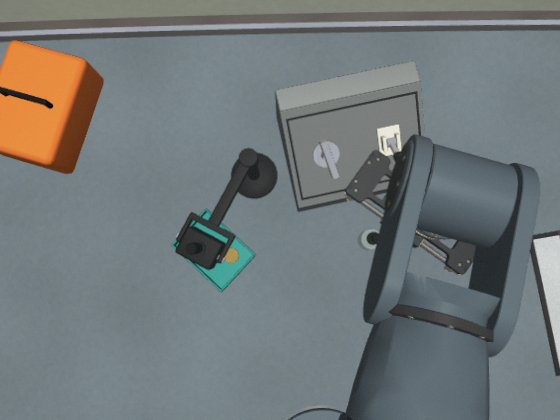

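```bash
python3 -c "
from bench import finish_job
print(finish_job())"
```

```text
the job is handed in; nothing more can be done
None
```

I finished all three steps in order and handed the job in at about 39 s. The gripper was clear of everything, but no verdict was reported.

- **Scanner head:** I gripped the handle, tilted it upright and swung the arm over the tray. A check in both views showed it still leaning about 0.10–0.13 rad, too close to the 0.15 limit. I gripped it again and corrected it to about 0.035 rad. From above, the head axis is within a few millimetres of the tray centre, and the last top picture shows it unchanged.
- **Alarm lever:** I gripped the lever and pulled it down, but the pictures gave an uncertain angle, 0.83 to 0.9 rad. I then pressed it with shut fingers. The force rose to about 55 N with under 1 mm of travel, so it is on its stop.
- **Wing handle:** I pushed it round with shut fingers until it met its stop, at about 77 N with almost no further movement. The picture puts it at about 1.39 rad.
- **Tray, caps and bottle:** The tray outline has the same pixel extents as at the start. The visible cap and the bottle look unmoved in the scene picture; the other cap is mostly hidden by the scanner arm in the last pictures.
- **Closest call:** On the retreat, the last joint reached 2.867 rad against its limit of 2.87. I turned it back straight away.

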